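# Load the perfusion syringe, close the clamp, release the flow selector

## Task

Take the syringe from its rest and lay it down into the perfusion holder, home in the V cradle and the slotted plate, with its flange just behind the plate on the plunger side. Then turn the clamp by its wing until its arm lies fully across the barrel; only this frees the flow selector (do not force it before), which you then turn by its wing to its far stop. Leave the small things standing about the holder and the rest where they are, and let go of everything.

Things in the scene. Friction and masses are not known exactly. Their poses are not given: they have to be found in the camera images.
- syringe_center (a point): Centre of the white syringe (60 g): middle of its barrel (24 mm thick, y -57 to +57 mm), on its axis; y points along it to the plunger. Starts level, 50 mm up, in V supports at y = -42 and +42 mm. Flange (40 x 26 mm, 3.5 mm thick) at y = +58.75 mm; grey plunger ends at +109 mm, nozzle at -70 mm. Grasp here from above. Plunger points to robot's left, within 30 degrees, as does the holder's +y.
- seat (a point): Where syringe_center belongs in the holder, 62 mm above the bench; y along the barrel to the plunger, z up. Home = the two points and their y axes agree, the barrel lying on V cradle (y = -45 mm, 10 mm wide) and slot floor, the flange 2 mm behind the slotted plate. Clamp axis at x = -78, y = -45 mm; selector axis at x = -78, y = +45 mm from here.
- slot (a point): Mid-thickness of the aluminium slotted plate, on the seated barrel's axis, 62 mm above the bench, axes as seat's, which is 52.5 mm to -y. The plate is 5 mm thick, stands square to y; its upright slot is 27 mm wide, open at the top with a flared mouth some 52 mm wide, whose top is 20 mm above this point. The flange goes on the +y side of the plate.
- holder: Perfusion holder fixed to the bench: cream deck 155 x 165 mm, top 24 mm above the bench. Origin on the bench midway below the clamp and selector axes; x away from the robot to the syringe's place (78 mm), y from clamp (-45 mm) to selector (+45 mm). Carries V cradle, slotted plate, clamp, selector.
- clamp_grip (a point): Grip point of the clamp on its upright axis, 110 mm above the bench. Black wing 38 mm long along x, 10 mm thick, 88.5 to 122.5 mm above the bench. x also points along the dark steel clamp arm below it (94 mm long from the axis, 77 to 85 mm high), which tells the clamp from the selector. Just over the deck its steel cam, a 72 mm disc with one flat, is the interlock.
- clamp (a joint): Clamp angle, rad, counter-clockwise from above; stops at 0 and 1.309. Starts at 0 to 0.12: arm clear of the syringe's place. At 1.309 (75 degrees) the arm lies square across the barrel, 3 mm above it. Stays where left; takes about 0.2 N m. Locked by the tongue once the selector is turned.
- selector_grip (a point): Grip point of the flow selector on its upright axis, 110 mm above the bench. Black wing 38 mm long along y, 10 mm thick, 88.5 to 122.5 mm above the bench, on a 38 mm round black collar and a steel column, no arm at that height. Just over the deck a steel tongue 84 mm long points along -y to the clamp's cam.
- selector (a joint): Selector angle, rad, counter-clockwise from above; stops at 0 and 1.05 (60 degrees); starts at 0. The cam's rim stops its tongue within about 0.03 rad until the clamp is closed and the cam's flat faces the selector. Stays where left; takes about 0.2 N m.
- syringe: The same syringe as a body (its frame is that of syringe_center).
- petri: Two stacked clear dishes, 60 mm across, 24 mm high; bystander on the bench beyond the holder. Origin under its centre, as for all bystanders.
- vial: Small glass vial, 28 mm across, 45 mm high; bystander on the robot's side of the syringe's rest.
- slide_box: Grey box with a black lid, 41 x 86 x 33 mm; bystander beyond the rest.
- eyepiece: Black eyepiece standing on end, 38 mm across, 46 mm high; bystander.
Not all that is in view belongs to the job. Of the things like the syringe, leave any that is turquoise; of the rest the larger one is meant.

How it is judged:
By the outcome, as a careful person would: the job done as asked, in the order asked, and still so for the second after the job is handed in, with the robot touching nothing.
It also fails if it takes over 62 s, if anything falls off the work surface, if the arm or the gripper's body presses on something with over 40 N, if the wrist force passes 120 N, or if a joint passes its speed limit or range.

## Robot

A 6-joint arm with a two-finger parallel gripper is mounted at the origin on the work surface. World frame = base frame: x ahead of the robot, y to its left, z up, the work surface at z = 0. Lengths are in m, angles in rad, forces in N, time in s.
With the tool pointing down it reaches from about 0.4 to 0.825 m from the base axis. Payload 7 kg.
Tool frame: the origin (TCP) lies midway between the tips of the shut fingers; the grasp point (between the pads) lies 19 mm behind it (arm.hold_point_z is the z of the grasp point in the tool frame, in m); z points along the fingers, x is the direction in which the jaws open and shut, and the axes are right-handed (so a half turn about z gives the same grasp; the last joint's range is limited). The gripper opens to 85 mm and grips with 20 to 120 N. Pads are 22 mm wide; open, the fingers measure 114 mm over their backs; the gripper's body (76 mm by 85 mm) begins 54 mm behind the grasp point. The pads swing forward as they close: fully open they stand 13 mm farther back than shut.
Start: joints at [1.589, 0.359, 0.012, 0, -1.224, -0.288], TCP at [0.18, 0.651, 0.231] pointing down, gripper open.
Joint ranges: [-3.07, 3.07], [-1.43, 2.12], [-1.02, 1.25], [-3.03, 1.67], [-3.05, -0], [-3.03, 3.03]. Speed limits (rad/s): [2.39, 2.39, 3.01, 3.14, 3.14, 3.14].

## Interface

Orientations are given as a unit quaternion [w, x, y, z].
In Python, from station import monitor, imaging, workorder, arm gives the robot as it stands.
- The arm moves only by the tool apply_moves, never from a script. Its argument "increments" is a list of rows, each an object with "jaw": the finger opening in m, from 0 to 0.0854; "xyz": the shift along the world's x, y, z in m, a list of three; "angular": the turn, a rotation vector about the world's x, y, z in rad, a list of three. In form: [{"jaw": jaw, "xyz": [x, y, z], "angular": [rx, ry, rz]}, ...]. A call has 1 to 10 rows; each row shifts and turns the commanded pose from where the row before left it; what a row does not reach is not made up. A row lasts 1/10 s, in which the tool goes at most 50 mm and 8.59 degrees, less where a joint would pass 70% of its speed; a pose out of reach is approached as far as the arm can. A call is refused whole if a number of a shift passes 0.05 or a number of a turn 0.15, either way. A call with a gripper value outside its range is refused whole. The fingers move at their own pace and stop on an object; the grip force is fixed at half the most. Time passes only in rows, so rows that do not move let the fingers close. It gives the time, the measured TCP pose, the force and the opening at its end, in the units of the state.
- monitor.sense(): the state, without advancing time (a new reading comes with each control period).
- imaging.read_camera(name): name is "scene" or "side" or "wrist"; returns a dict with "img" (480x640x3 uint8, red, green, blue), "z_map" (480x640 float32, m along the optical axis (not along the pixel's ray), 0 where there is no reading), "fx", "fy", "cx", "cy" (pixels), "D" ([k1, k2, p1, p2, k3] as OpenCV has them; the pictures are not rectified), "rvec" (rotation vector, rad) and "tvec" (3), from world to camera coordinates, as OpenCV has them; the wrist camera has in their place "tool_from_camera" (4x4, takes a point from camera to tool coordinates, whose origin is the TCP and whose axes are the tool frame's). Camera axes: x right, y down, z forward; pixel columns grow to the right and rows downward; lengths in m; the calibration is good to about 2 mm. A picture is of the moment at which its call begins: read the wrist's pose just before it.
- workorder.job_done(): hands the job in, once; it reports no verdict.
The state is a dict: "t": time; "q": joint angles; "dq": joint speeds; "effort": joint torques, N m; "ee_pos": TCP position; "tcp_rot": TCP orientation; "contact_force": force on the tool from outside, world axes, zero at the start; "ft_torque": the same for the moment, N m; "gripper_width": finger opening in m.
Only numpy, scipy, OpenCV 4.12 (cv2) and the standard library are available. Lean on these libraries where they do the work, as an engineer would, in place of code of your own. Each camera call takes 0.05 s, during which the arm holds its last target.

## Working session

There is one attempt and no reset: what is moved stays moved. The work goes in short steps, Python scripts to look and compute and a tool call to move; the robot and the scene stay as the last step left them, time stands still between calls to the robot, and variables do not carry over. Pictures are saved under pics/ and viewed, and the job is handed in when it is done.

Besides the shell and the picture viewer there is one more tool, called after "Emit:" in YAML: its name, and indented under it one key for each argument. apply_moves: Moves the arm, as the interface text tells. Its arguments: {"type":"object","properties":{"increments":{"type":"array","items":{"type":"object","properties":{"jaw":{"type":"number"},"xyz":{"type":"array","items":{"type":"number"}},"angular":{"type":"array","items":{"type":"number"}}}}}},"required":["increments"]}

```bash
ls; mkdir -p pics
cat > h.py <<'E'
import numpy as np, cv2
from station import monitor, imaging, workorder, arm
from scipy.spatial.transform import Rotation as R
def save(img,n): cv2.imwrite(f'pics/{n}.png',img[:,:,::-1])
def pose():
    s=monitor.sense(); q=s['tcp_rot']
    T=np.eye(4); T[:3,:3]=R.from_quat([q[1],q[2],q[3],q[0]]).as_matrix(); T[:3,3]=s['ee_pos']; return T,s
def cam(name):
    T,s=pose(); c=imaging.read_camera(name)
    K=np.array([[c['fx'],0,c['cx']],[0,c['fy'],c['cy']],[0,0,1.]]); D=np.array(c['D'],float)
    if name=='wrist': W=T@np.array(c['tool_from_camera'])
    else:
        E=np.eye(4);E[:3,:3]=cv2.Rodrigues(np.array(c['rvec'],float))[0];E[:3,3]=np.array(c['tvec']).ravel();W=np.linalg.inv(E)
    return dict(img=c['img'],z=c['z_map'],K=K,D=D,W=W)
def cloud(c):
    h,w=c['z'].shape
    u,v=np.meshgrid(np.arange(w),np.arange(h))
    p=cv2.undistortPoints(np.stack([u,v],-1).reshape(-1,1,2).astype(np.float64),c['K'],c['D']).reshape(h,w,2)
    P=np.dstack([p[...,0]*c['z'],p[...,1]*c['z'],c['z']])
    P=P@c['W'][:3,:3].T+c['W'][:3,3]
    P[c['z']==0]=np.nan
    return P
def proj(c,pts):
    E=np.linalg.inv(c['W']); 
    return cv2.projectPoints(np.array(pts,float).reshape(-1,1,3),cv2.Rodrigues(E[:3,:3])[0],E[:3,3],c['K'],c['D'])[0].reshape(-1,2)
E
python3 - <<'E'
from h import *
import pickle
for n in ['scene','side','wrist']:
    c=cam(n); save(c['img'],n+'0'); pickle.dump(c,open(n+'0.pkl','wb')); print(n,c['W'].round(3).tolist(),c['K'][0,0])
s=monitor.sense(); print(s); print(arm.hold_point_z, [x for x in dir(arm) if x[0]!='_'])
E
```

```text
pics
scene [[0.856, 0.329, -0.398, 0.847], [0.516, -0.547, 0.659, -0.527], [-0.001, -0.77, -0.638, 0.567], [0.0, 0.0, 0.0, 1.0]] 453.53201650268113
side [[0.657, -0.524, 0.542, 0.066], [-0.753, -0.45, 0.479, -0.483], [-0.007, -0.723, -0.69, 0.714], [0.0, 0.0, 0.0, 1.0]] 543.5262024988862
wrist [[-0.268, -0.922, -0.28, 0.251], [-0.964, 0.257, 0.076, 0.631], [0.002, 0.29, -0.957, 0.373], [0.0, 0.0, 0.0, 1.0]] 397.60682412147827
{'t': 0.15, 'q': array([ 1.58908587e+00,  3.59238397e-01,  1.12822355e-02, -2.46602066e-04,
       -1.22409233e+00, -2.88117944e-01]), 'dq': array([-0.00220679, -0.00137592,  0.00325948,  0.00071428, -0.00064135,
        0.0012552 ]), 'effort': array([-1.02524580e-03, -5.83876276e+01,  2.93653017e+01,  6.94065794e+00,
       -4.23110527e-03, -5.51234024e-06]), 'ee_pos': array([0.17985173, 0.65023091, 0.2305756 ]), 'tcp_rot': array([-4.63494555e-04, -6.05538088e-01,  7.95816071e-01, -4.36572914e-04]), 'contact_force': array([ 0.41350851,  0.7943482 , -0.52520367]), 'ft_torque': array([ 0.00953515,  0.01547839, -0.00525992]), 'gripper_width': 0.0852788094312443}
-0.0187 ['IKError', 'hold_point_z']
```

View pics/scene0.png

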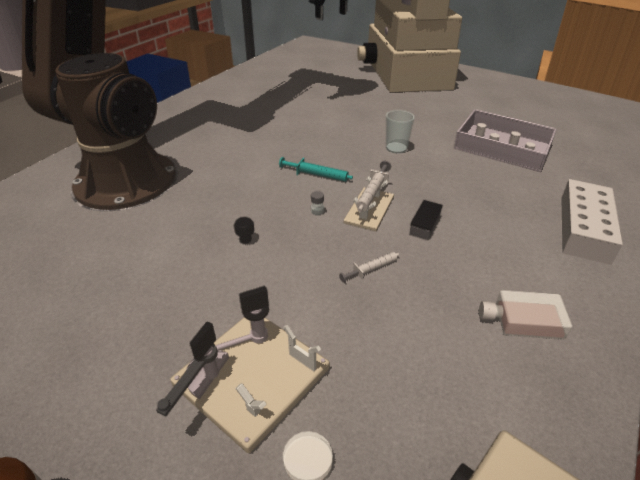

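View pics/side0.png

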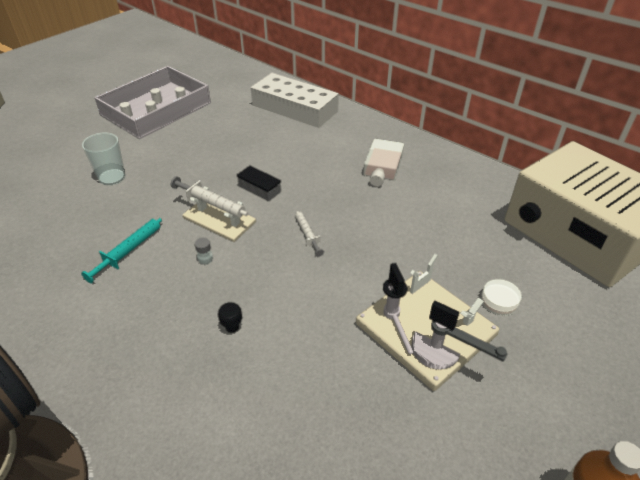

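View pics/wrist0.png

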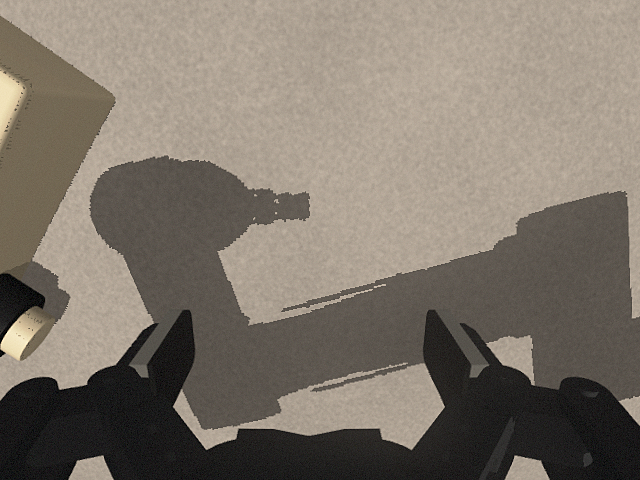

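Candidates for the syringe in the scene picture are turquoise at (315,170), the white one on the rest at (373,193), and a small white one lying on the bench at (370,266). I choose the one on the rest, as it is white, larger and raised. The clamp has the dark arm, with its wing at (204,342). The selector wing is at (255,303).

Run:
```python
from h import *
import pickle
S=pickle.load(open('scene0.pkl','rb'));D=pickle.load(open('side0.pkl','rb'))
def crop(c,x0,y0,w,h,n,k=4): save(cv2.resize(c['img'][y0:y0+h,x0:x0+w],None,fx=k,fy=k,interpolation=cv2.INTER_CUBIC),n)
crop(S,300,140,160,110,'c_sy',5); crop(D,340,240,190,150,'c_h',4); crop(D,160,165,110,80,'c_sy2',7); crop(S,150,270,200,180,'c_h2',3)
ps,pd=cloud(S),cloud(D)
for n,P,l in [('scene',ps,dict(sel=(255,296),clamp=(204,334),armtip=(165,405),petri=(308,455),vial=(317,195),box=(428,212),eye=(244,225),sy=(372,188),dish=(268,400),flange=(381,173),small=(370,266))),('side',pd,dict(sel=(395,272),clamp=(444,312),armtip=(500,351),sy=(215,198),petri=(502,295),eye=(230,313),vial=(203,243),box=(259,178)))]:
    for k,(u,v) in l.items(): print(n,k,P[v,u].round(4), np.isnan(P).mean().round(2))
for P in (ps,pd):
    m=(P[...,0]>.3)&(P[...,0]<.9)&(abs(P[...,1])<.3)&(abs(P[...,2])<.012); print('bench z',np.nanmedian(P[m][:,2]))
    # white syringe top points
    q=P[(P[...,2]>.045)&(P[...,2]<.075)]
    import collections
    print(len(q), q.mean(0))
```

```text
scene sel [ 0.5606 -0.2157  0.1176] 0.0
scene clamp [ 0.548  -0.3022  0.1221] 0.0
scene armtip [ 0.5576 -0.3882  0.091 ] 0.0
scene petri [ 0.7118 -0.3265  0.0252] 0.0
scene vial [0.4547 0.1199 0.0453] 0.0
scene box [0.6631 0.2006 0.0312] 0.0
scene eye [ 0.3903 -0.0349  0.0467] 0.0
scene sy [0.5472 0.1807 0.0594] 0.0
scene dish [ 0.6281 -0.2915  0.0252] 0.0
scene flange [0.5396 0.2398 0.0608] 0.0
scene small [0.6261 0.0169 0.0157] 0.0
side sel [ 0.5521 -0.2108  0.1217] 0.0
side clamp [ 0.5376 -0.303   0.1178] 0.0
side armtip [ 0.5515 -0.3859  0.0895] 0.0
side sy [0.5364 0.1817 0.0617] 0.0
side petri [ 0.7057 -0.3269  0.0225] 0.0
side eye [ 0.376  -0.0321  0.0464] 0.0
side vial [0.4513 0.1201 0.0456] 0.0
side box [0.6598 0.1925 0.0316] 0.0
bench z 0.0004911344933831163
9061 [0.56951147 0.49220716 0.05565599]
bench z -0.00015038356654101248
11866 [0.9128727  0.13134138 0.0573574 ]
```

View pics/c_sy.png

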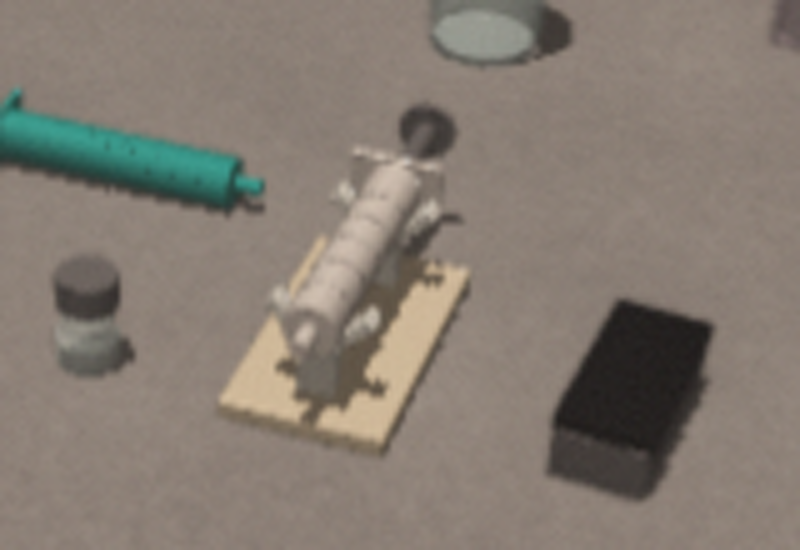

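View pics/c_h.png

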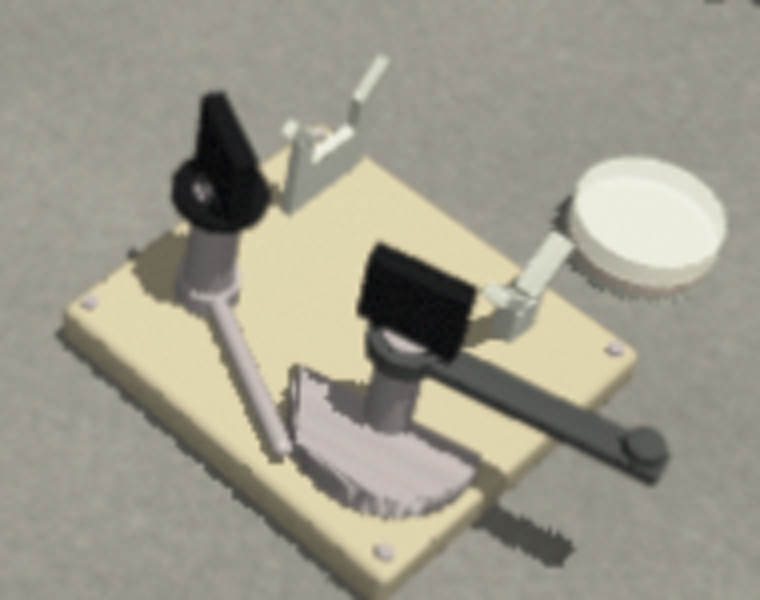

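View pics/c_sy2.png

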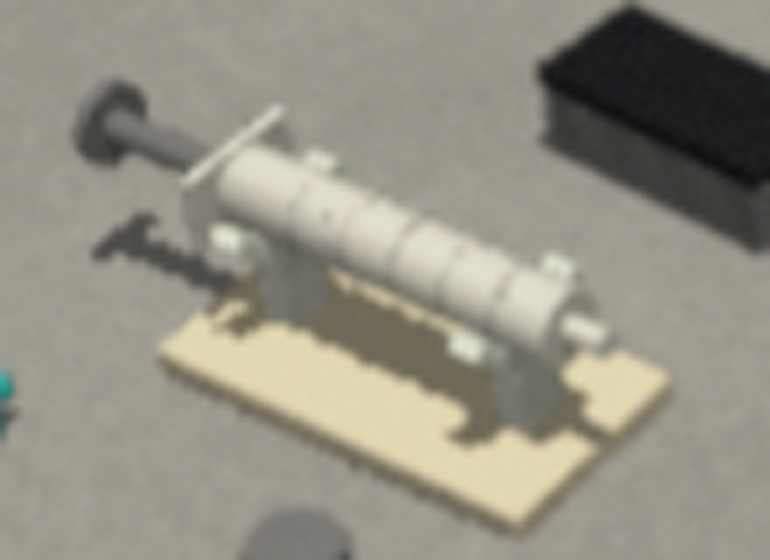

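View pics/c_h2.png

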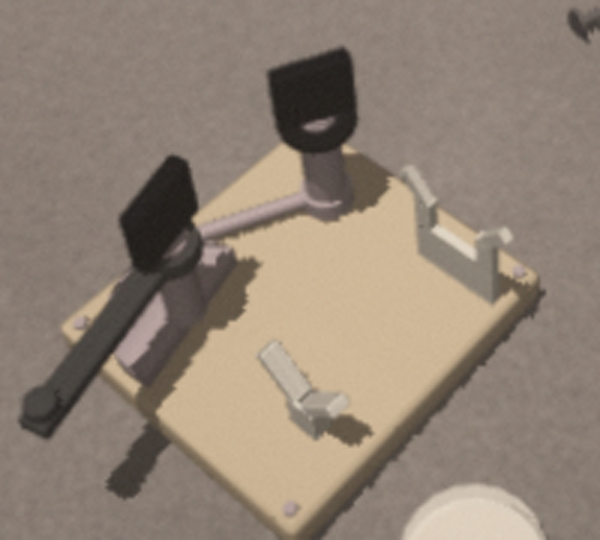

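```bash
cat > m1.py <<'E'
from h import *
import pickle
S=pickle.load(open('scene0.pkl','rb'));D=pickle.load(open('side0.pkl','rb'))
for n,c in (('scene',S),('side',D)):
    P=cloud(c).reshape(-1,3); I=c['img'].reshape(-1,3).astype(int)
    # syringe top ridge
    m=(abs(P[:,0]-.54)<.08)&(abs(P[:,1]-.18)<.13)&(P[:,2]>.053)&(P[:,2]<.066)&(I.min(1)>90)
    q=P[m]; mu=q.mean(0); d=np.linalg.svd(q-mu)[2][0]; d*=np.sign(d[1])
    t=(q-mu)@d; print(n,'syr',len(q),mu.round(4),d.round(3),t.min().round(3),t.max().round(3), 'yaw',np.degrees(np.arctan2(-d[0],d[1])).round(1))
    # wings
    for nm,x,y in (('sel',.556,-.213),('cl',.543,-.303)):
        m=(abs(P[:,0]-x)<.04)&(abs(P[:,1]-y)<.04)&(P[:,2]>.095)&(P[:,2]<.126)&(I.max(1)<70)
        q=P[m]; mm=q[:,2]>.116; print(nm,len(q),q.mean(0).round(4),q[mm].mean(0).round(4),mm.sum(), q[:,2].max().round(4)); d=np.linalg.svd((q-q.mean(0))[:,:2],full_matrices=False)[2][0]; print(d.round(3))
    # deck
    m=(abs(P[:,0]-.6)<.15)&(abs(P[:,1]+.26)<.15)&(abs(P[:,2]-.024)<.004)&(I[:,0]-I[:,2]>25)
    r=cv2.minAreaRect((P[m][:,:2]*1000).astype(np.float32)); print('deck',m.sum(),r)
E
python3 m1.py
```

```text
scene syr 460 [0.5445 0.1863 0.0589] [-0.144  0.99   0.006] -0.075 0.107 yaw 8.3
sel 501 [ 0.5582 -0.2166  0.1122] [ 0.5575 -0.2157  0.1215] 208 0.1253
[-0.572 -0.82 ]
cl 524 [ 0.5465 -0.3054  0.1133] [ 0.5453 -0.3047  0.1216] 249 0.1249
[ 0.074 -0.997]
deck 10125 ((623.98779296875, -272.48529052734375), (164.61639404296875, 246.2689666748047), 82.34378814697266)
side syr 681 [0.5371 0.1926 0.0592] [-0.139  0.99  -0.001] -0.081 0.1 yaw 8.0
sel 293 [ 0.5498 -0.2156  0.113 ] [ 0.5519 -0.2142  0.1209] 140 0.1252
[-0.529 -0.849]
cl 453 [ 0.5386 -0.3031  0.1123] [ 0.5398 -0.3026  0.121 ] 194 0.1248
[ 0.135 -0.991]
deck 4593 ((576.841552734375, -264.79876708984375), (164.46119689941406, 156.23828125), 82.0805892944336)
```

Emit:
apply_moves:
  increments:
    - {"jaw":0.085,"xyz":[0.026,-0.034,0.002],"angular":[0,0,-0.083]}
    - {"jaw":0.085,"xyz":[0.026,-0.034,0.002],"angular":[0,0,-0.083]}
    - {"jaw":0.085,"xyz":[0.026,-0.034,0.002],"angular":[0,0,-0.083]}
    - {"jaw":0.085,"xyz":[0.026,-0.034,0.002],"angular":[0,0,-0.083]}
    - {"jaw":0.085,"xyz":[0.026,-0.034,0.002],"angular":[0,0,-0.083]}
    - {"jaw":0.085,"xyz":[0.026,-0.034,0.002],"angular":[0,0,-0.083]}
    - {"jaw":0.085,"xyz":[0.026,-0.034,0.002],"angular":[0,0,-0.083]}
    - {"jaw":0.085,"xyz":[0.026,-0.034,0.002],"angular":[0,0,-0.083]}
    - {"jaw":0.085,"xyz":[0.026,-0.034,0.002],"angular":[0,0,-0.083]}
    - {"jaw":0.085,"xyz":[0.026,-0.034,0.002],"angular":[0,0,-0.083]}

```text
t: 1.15
ee_pos: [0.4406, 0.309, 0.2514]
tcp_rot: [0.0, -0.232, 0.973, 0.0]
contact_force: [1.0, 1.0, 0.6]
gripper_width: 0.0851
```

Emit:
apply_moves:
  increments:
    - {"jaw":0.085,"xyz":[0.025,-0.034,0.002],"angular":[0,0,-0.083]}
    - {"jaw":0.085,"xyz":[0.025,-0.034,0.002],"angular":[0,0,-0.083]}
    - {"jaw":0.085,"xyz":[0.025,-0.034,0.002],"angular":[0,0,-0.083]}
    - {"jaw":0.085,"xyz":[0.025,-0.034,0.002],"angular":[0,0,-0.083]}
    - {"jaw":0.085,"xyz":[0,0,0],"angular":[0,0,0]}
    - {"jaw":0.085,"xyz":[0,0,0],"angular":[0,0,0]}

```text
t: 1.75
ee_pos: [0.5402, 0.1735, 0.2588]
tcp_rot: [-0.0, -0.068, 0.998, -0.0]
contact_force: [-0.2, -0.4, -0.2]
gripper_width: 0.085
```

```bash
cat > m2.py <<'E'
from h import *
import pickle,sys
c=cam('wrist'); save(c['img'],sys.argv[1]); pickle.dump(c,open(sys.argv[1]+'.pkl','wb'))
T,s=pose(); print(s['t'],s['ee_pos'].round(4),T[:3,:3].round(3).tolist(),s['q'].round(2),s['contact_force'].round(1))
E
python3 m2.py w1
```

```text
1.8 [0.5398 0.1743 0.2589] [[-0.99, -0.138, -0.001], [-0.138, 0.99, -0.0], [0.001, -0.0, -1.0]] [ 0.66  0.17 -0.19 -0.   -1.22 -0.52] [-0.3 -0.7 -0. ]
```

View pics/w1.png

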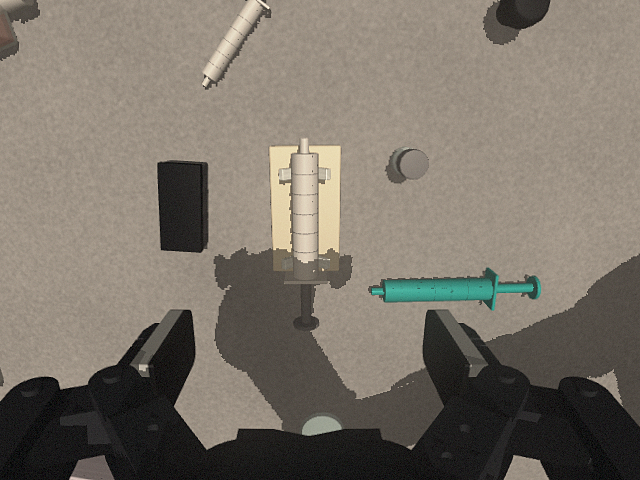

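The wrist view shows the white syringe on its rest, barrel rows 153–280 around column 305. The turquoise one is at the right and the small white one at the top. I'll measure it now.

```bash
cat > m3.py <<'E'
from h import *
import pickle,sys
from scipy.optimize import least_squares
c=pickle.load(open(sys.argv[1]+'.pkl','rb')); P=cloud(c)
print('bench',np.nanmedian(P[50:120,300:450,2]))
X=P.reshape(-1,3); 
m=(abs(X[:,0]-.54)<.07)&(abs(X[:,1]-.18)<.14)&(X[:,2]>.052)&(X[:,2]<.07)
q=X[m]; mu=np.median(q,0); 
d=np.array([-.14,.99,0]); d/=np.linalg.norm(d)
b=q[(abs((q-mu)@d)<.05)]
# cylinder fit r=12mm, points on upper surface; params x0, slope, z0, zslope
y0=.18
def f(p): 
    x=p[0]+p[1]*(b[:,1]-y0); z=p[2]+p[3]*(b[:,1]-y0)
    return np.hypot((b[:,0]-x)*np.cos(np.arctan(p[1])),b[:,2]-z)-.012
r=least_squares(f,[.54,-.14,.05,0],loss='soft_l1',f_scale=.001); print(len(b),r.x.round(4),np.std(f(r.x)), 'yaw',np.degrees(np.arctan(-r.x[1])))
d=np.array([r.x[1],1,0]); d/=np.linalg.norm(d); o=np.array([r.x[0],y0,.05]); n=np.array([d[1],-d[0],0])
# profile of half widths along axis
Y=X[(X[:,2]>.03)&(X[:,2]<.07)&(abs((X-o)@n)<.03)&(abs((X-o)@d)<.15)]
t=(Y-o)@d; s=(Y-o)@n
for a in np.arange(-.08,.12,.004):
    k=(t>=a)&(t<a+.004)
    if k.sum(): print(round(a,3),k.sum(),s[k].min().round(4),s[k].max().round(4),Y[k,2].max().round(4))
t2=t[(Y[:,2]>.053)&(abs(s)<.008)]; print('top t range',t2.min(),t2.max())
fl=t[(abs(s)>.0145)&(Y[:,2]>.045)&(t>.03)]; print('flange',len(fl),np.percentile(fl,[0,10,50,90,100]) if len(fl) else 0)
# predicted overlay
for cen in (-.0,):
    print()
pickle.dump((o,d),open('syr.pkl','wb'))
E
python3 m3.py w1
```

```text
bench 0.0001512063018555554
2904 [ 0.5429 -0.1441  0.0498  0.0038] 0.001543699323727737 yaw 8.198154856387672
-0.068 35 -0.0035 0.0033 0.0559
-0.064 38 -0.0035 0.0034 0.0553
-0.06 44 -0.0035 0.0034 0.0554
-0.056 110 -0.0112 0.0113 0.0625
-0.052 126 -0.0112 0.0113 0.0635
-0.048 127 -0.0112 0.0114 0.0636
-0.044 166 -0.0209 0.0214 0.0637
-0.04 241 -0.0228 0.0223 0.064
-0.036 233 -0.0228 0.0224 0.0632
-0.032 159 -0.0228 0.0225 0.0634
-0.028 124 -0.0112 0.0118 0.0629
-0.024 118 -0.0112 0.012 0.0625
-0.02 127 -0.0121 0.012 0.0634
-0.016 113 -0.0111 0.0111 0.0631
-0.012 119 -0.0112 0.0112 0.063
-0.008 111 -0.0111 0.0113 0.0628
-0.004 121 -0.0121 0.0113 0.063
0.0 108 -0.0111 0.0114 0.0631
0.004 115 -0.0111 0.0115 0.0636
0.008 114 -0.0111 0.0116 0.0636
0.012 112 -0.012 0.0117 0.0631
0.016 112 -0.0111 0.0118 0.0633
0.02 109 -0.0111 0.0119 0.0633
0.024 106 -0.0111 0.012 0.0626
0.028 106 -0.0111 0.011 0.0627
0.032 107 -0.0121 0.0111 0.0642
0.036 104 -0.0111 0.0112 0.0629
0.04 162 -0.0224 0.0226 0.0639
0.044 192 -0.0225 0.0228 0.0634
0.048 202 -0.0225 0.0229 0.0634
0.052 120 -0.0225 0.0219 0.0633
0.056 240 -0.019 0.0195 0.0653
0.06 197 -0.0199 0.0199 0.0647
0.064 15 -0.0044 0.0031 0.056
0.068 36 -0.0044 0.0042 0.0563
0.072 39 -0.0044 0.0042 0.056
0.076 38 -0.0044 0.0042 0.0563
0.08 34 -0.0043 0.0043 0.0561
0.084 41 -0.0043 0.0044 0.0558
0.088 37 -0.0043 0.0044 0.0563
0.092 34 -0.0043 0.0045 0.056
0.096 41 -0.0042 0.0045 0.0562
0.1 35 -0.0042 0.0046 0.056
0.104 100 -0.012 0.0116 0.0635
0.108 192 -0.0121 0.0126 0.0642
0.112 2 -0.007 0.0046 0.0612
top t range -0.0666718714605175 0.11229033400498546
flange 313 [0.04298503 0.04379597 0.05074223 0.06049759 0.06284968]
```

```bash
cat > m4.py <<'E'
from h import *
import pickle
c=pickle.load(open('w1.pkl','rb')); X=cloud(c).reshape(-1,3); o,d=pickle.load(open('syr.pkl','rb')); n=np.array([d[1],-d[0],0])
t=(X-o)@d; s=(X-o)@n; z=X[:,2]
def rg(m,nm): print(nm,m.sum(),np.percentile(t[m],[0,3,50,97,100]).round(4))
rg((abs(s)<.003)&(z>.045)&(t<-.045)&(t>-.09),'nozzle')
rg((abs(s)<.003)&(z>.058)&(t<0)&(t>-.09),'barrel top')
rg((abs(s)>.0155)&(abs(s)<.0185)&(z>.055)&(t>.052)&(t<.08),'flange')
rg((abs(s)<.004)&(z>.06)&(t>.08)&(t<.13),'plunger')
for lo,hi in((-.07,-.02),(.02,.0545)): rg((abs(s)>.014)&(abs(s)<.02)&(z>.045)&(t>lo)&(t<hi),'V')
print(o,d)
# overlay of predicted outline for off
for off in (0,.002,.004):
    C=o+off*d; 
    pts=[C+a*d+np.array([0,0,h]) for a,h in ((-.07,.003),(-.057,.012),(.057,.013),(.0605,.013),(.109,.012))]
    print(off,proj(c,pts).round(1).tolist())
I=c['img'][125:345,220:390]; save(cv2.resize(I,None,fx=4,fy=4)[:600*2][:880],'w1c')
E
python3 m4.py
python3 - <<'E'
import cv2;a=cv2.imread('pics/w1.png')[130:335,255:355];cv2.imwrite('pics/w1d.png',cv2.resize(a,None,fx=2.9,fy=2.9,interpolation=cv2.INTER_CUBIC))
E
```

```text
nozzle 189 [-0.0667 -0.0666 -0.0557 -0.0455 -0.0454]
barrel top 1844 [-0.0545 -0.0481 -0.0168 -0.0083 -0.0002]
flange 41 [0.0594 0.0595 0.0601 0.0627 0.0628]
plunger 40 [0.1073 0.1075 0.1092 0.1115 0.1116]
V 1769 [-0.0408 -0.0379 -0.0233 -0.0221 -0.0215]
V 155 [0.043  0.0433 0.0474 0.0525 0.0531]
[0.54288375 0.18       0.05      ] [-0.14259706  0.98978082  0.        ]
0 [[303.8, 133.9], [303.9, 150.2], [305.1, 277.5], [305.2, 281.0], [305.7, 327.5]]
0.002 [[303.8, 136.3], [303.9, 152.6], [305.2, 279.5], [305.2, 283.0], [305.7, 329.3]]
0.004 [[303.9, 138.7], [303.9, 155.0], [305.2, 281.5], [305.2, 285.0], [305.7, 331.2]]
```

View pics/w1d.png

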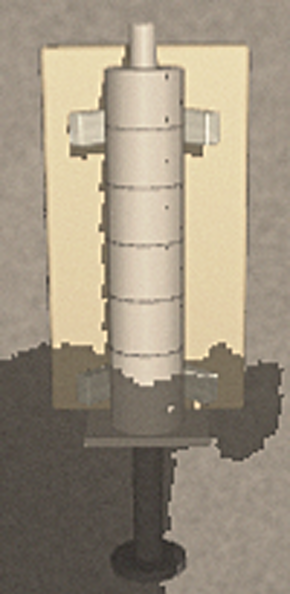

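Emit:
apply_moves:
  increments:
    - {"jaw":0.085,"xyz":[0.0027,0.0082,-0.02],"angular":[0,0,0.005]}
    - {"jaw":0.085,"xyz":[0,0,-0.04],"angular":[0,0,0]}
    - {"jaw":0.085,"xyz":[0,0,-0.04],"angular":[0,0,0]}
    - {"jaw":0.085,"xyz":[0,0,-0.04],"angular":[0,0,0]}
    - {"jaw":0.085,"xyz":[0,0,-0.04],"angular":[0,0,0]}
    - {"jaw":0.085,"xyz":[0,0,-0.03],"angular":[0,0,0]}
    - {"jaw":0.085,"xyz":[0,0,-0.02],"angular":[0,0,0]}
    - {"jaw":0.085,"xyz":[0,0,0],"angular":[0,0,0]}
    - {"jaw":0.085,"xyz":[0,0,0],"angular":[0,0,0]}

```text
t: 2.7
ee_pos: [0.5424, 0.1837, 0.0297]
tcp_rot: [-0.0, -0.073, 0.997, -0.0]
contact_force: [0.7, -0.0, 0.7]
gripper_width: 0.0852
```

Emit:
apply_moves:
  increments:
    - {"jaw":0.015,"xyz":[0,-0.001,0],"angular":[0,0,0]}
    - {"jaw":0.015,"xyz":[0,0,0],"angular":[0,0,0]}
    - {"jaw":0.015,"xyz":[0,0,0],"angular":[0,0,0]}
    - {"jaw":0.015,"xyz":[0,0,0],"angular":[0,0,0]}
    - {"jaw":0.015,"xyz":[0,0,0],"angular":[0,0,0]}
    - {"jaw":0.015,"xyz":[0,0,0],"angular":[0,0,0]}
    - {"jaw":0.015,"xyz":[0,0,0],"angular":[0,0,0]}

```text
t: 3.4
ee_pos: [0.5425, 0.1818, 0.0301]
tcp_rot: [0.0, -0.072, 0.997, 0.0]
contact_force: [-3.5, -0.4, 6.3]
gripper_width: 0.0221
```

```bash
python3 m2.py w2
```

```text
3.45 [0.5425 0.1818 0.0301] [[-0.99, -0.143, 0.0], [-0.143, 0.99, 0.0], [-0.0, 0.0, -1.0]] [ 0.67  0.4  -0.45 -0.   -0.72 -0.52] [-3.6  0.4  6.9]
```

View pics/w2.png

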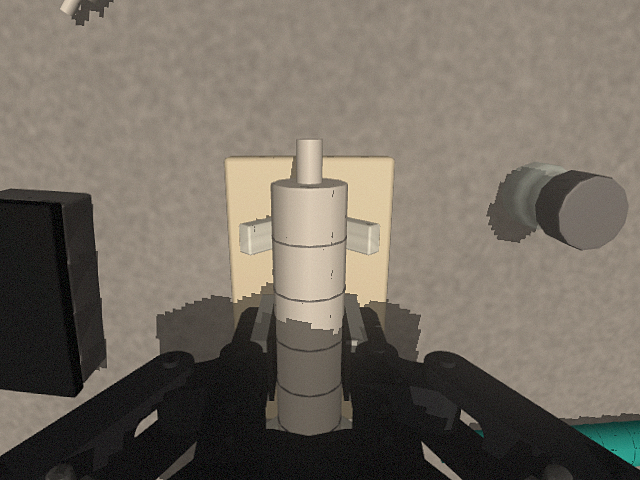

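Emit:
apply_moves:
  increments:
    - {"jaw":0.015,"xyz":[0,0,0.01],"angular":[0,0,0]}
    - {"jaw":0.015,"xyz":[0,0,0.02],"angular":[0,0,0]}
    - {"jaw":0.015,"xyz":[0,0,0.03],"angular":[0,0,0]}
    - {"jaw":0.015,"xyz":[0,0,0.04],"angular":[0,0,0]}
    - {"jaw":0.015,"xyz":[0,0,0.04],"angular":[0,0,0]}
    - {"jaw":0.015,"xyz":[0,0,0.03],"angular":[0,0,0]}
    - {"jaw":0.015,"xyz":[0,0,0],"angular":[0,0,0]}

```text
t: 4.15
ee_pos: [0.5449, 0.1828, 0.2051]
tcp_rot: [0.004, -0.072, 0.997, 0.002]
contact_force: [0.7, -0.6, -0.4]
gripper_width: 0.0225
```

```bash
python3 m2.py w3; python3 -c "
from h import *
c=cam('scene');save(c['img'],'s3')
c=cam('side');save(c['img'],'d3')"
```

```text
4.2 [0.5437 0.1823 0.2024] [[-0.99, -0.143, 0.004], [-0.143, 0.99, 0.003], [-0.005, 0.002, -1.0]] [ 0.66  0.21 -0.26  0.   -1.09 -0.52] [ 0.1  0.2 -1.6]
```

View pics/w3.png

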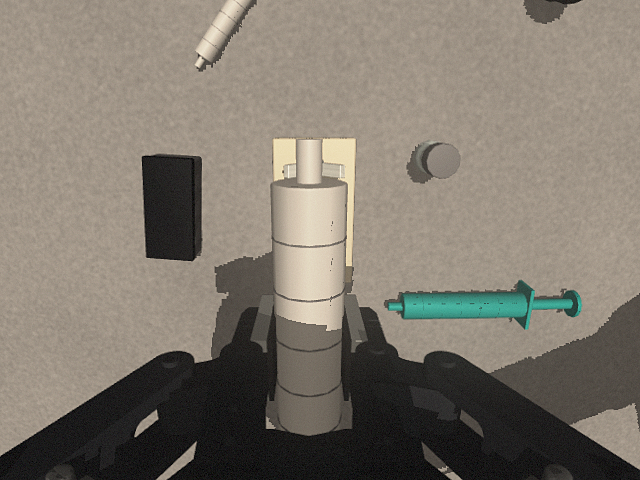

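View pics/d3.png

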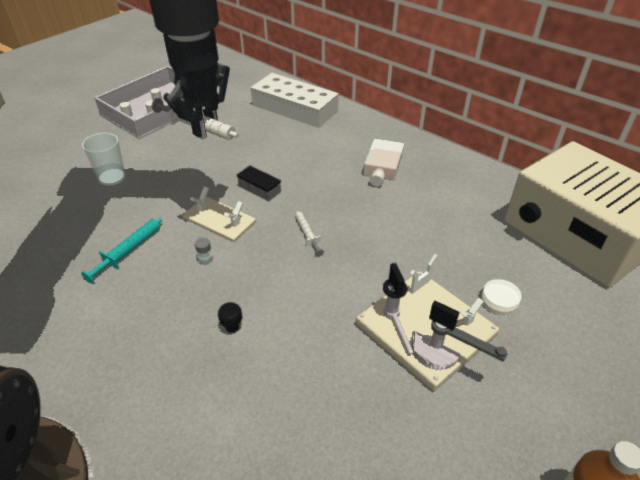

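Emit:
apply_moves:
  increments:
    - {"jaw":0.015,"xyz":[0.0046,-0.033,0.008],"angular":[0,0,-0.028]}
    - {"jaw":0.015,"xyz":[0.0046,-0.033,0.008],"angular":[0,0,-0.028]}
    - {"jaw":0.015,"xyz":[0.0046,-0.033,0.008],"angular":[0,0,-0.028]}
    - {"jaw":0.015,"xyz":[0.0046,-0.033,0.008],"angular":[0,0,-0.028]}
    - {"jaw":0.015,"xyz":[0.0046,-0.033,0.008],"angular":[0,0,-0.028]}
    - {"jaw":0.015,"xyz":[0.0046,-0.033,0.008],"angular":[0,0,-0.028]}
    - {"jaw":0.015,"xyz":[0.0046,-0.033,0.008],"angular":[0,0,-0.028]}
    - {"jaw":0.015,"xyz":[0.0046,-0.033,0.008],"angular":[0,0,-0.028]}
    - {"jaw":0.015,"xyz":[0.0046,-0.033,0.008],"angular":[0,0,-0.028]}
    - {"jaw":0.015,"xyz":[0,-0.033,0.008],"angular":[0,0,-0.028]}

```text
t: 5.3
ee_pos: [0.5836, -0.1496, 0.2778]
tcp_rot: [-0.002, 0.069, 0.998, -0.0]
contact_force: [-0.5, 0.7, -0.6]
gripper_width: 0.0221
```

Emit:
apply_moves:
  increments:
    - {"jaw":0.015,"xyz":[0,0,0],"angular":[0,0,0]}
    - {"jaw":0.015,"xyz":[0,0,0],"angular":[0,0,0]}
    - {"jaw":0.015,"xyz":[0,0,0],"angular":[0,0,0]}

```text
t: 5.6
ee_pos: [0.5835, -0.1478, 0.278]
tcp_rot: [-0.001, 0.068, 0.998, 0.0]
contact_force: [-0.4, 0.7, -1.3]
gripper_width: 0.0224
```

```bash
python3 m2.py w4
```

```text
5.65 [ 0.5837 -0.1475  0.2783] [[-0.991, 0.135, -0.002], [0.135, 0.991, 0.0], [0.002, -0.0, -1.0]] [ 0.08  0.21 -0.08 -0.   -1.28 -0.21] [ 0.2  1.  -1. ]
```

View pics/w4.png

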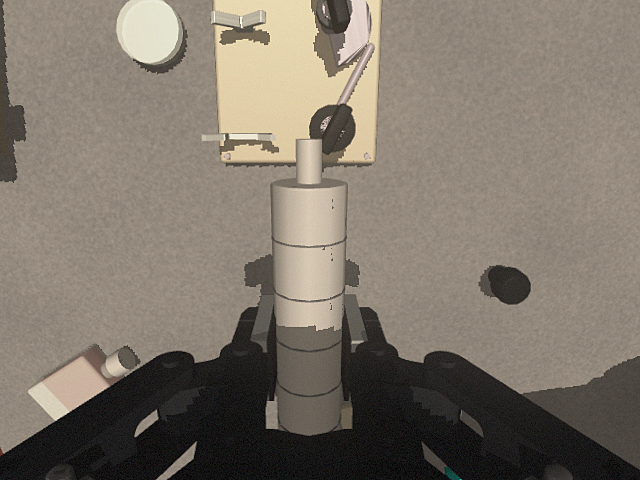

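The slotted plate is at (238,136), the V cradle at (238,18), the selector at (333,128) and the clamp at (333,10). I'll measure the holder frame from this.

```bash
cat > m5.py <<'E'
from h import *
import pickle,sys
c=pickle.load(open(sys.argv[1]+'.pkl','rb')); P=cloud(c); X=P.reshape(-1,3); I=c['img'].reshape(-1,3).astype(int)
print('bench',np.nanmedian(P[180:230,480:600,2]),'deck',np.nanmedian(P[60:110,260:300,2]))
uv=np.stack(np.meshgrid(np.arange(640),np.arange(480)),-1).reshape(-1,2)
yaw=-np.radians(8.); 
def fr(yaw): return np.array([np.cos(yaw),np.sin(yaw)]),np.array([-np.sin(yaw),np.cos(yaw)])
ok=(uv[:,1]<180)&((uv[:,1]<136)|(uv[:,0]<290)|(uv[:,0]>328))
# deck rear edges : points at z~.024
m=ok&(abs(X[:,2]-.024)<.003)&(I[:,0]-I[:,2]>20)
ch=X[m]; r=cv2.minAreaRect((ch[:,:2]*1000).astype(np.float32)); print(r)
# plate
m=ok&(X[:,2]>.04)&(X[:,2]<.09)&(uv[:,0]<290)&(uv[:,1]>100); q=X[m]
ex,ey=fr(yaw); a=q[:,:2]@ex; b=q[:,:2]@ey
print('plate b',np.percentile(b,[1,10,50,90,99]).round(4))
l=np.polyfit(a,b,1); print('slope->yaw',np.degrees(yaw)+np.degrees(np.arctan(l[0])))
for z in np.arange(.04,.09,.004):
    k=(q[:,2]>=z)&(q[:,2]<z+.004)
    if k.sum(): 
        s=np.sort(a[k]); g=np.diff(s); j=g.argmax() if len(g) else 0
        print('  z',z.round(3),k.sum(),s[0].round(4),s[-1].round(4),'gap',s[j].round(4) if len(g) else'',s[j+1].round(4) if len(g) else '','b',np.median(b[k]).round(4))
m=ok&(X[:,2]>.04)&(X[:,2]<.09)&(uv[:,0]<290)&(uv[:,1]<60); q=X[m]; a=q[:,:2]@ex; b=q[:,:2]@ey
print('V',len(q),'a',a.min(),a.max(),'b',np.percentile(b,[1,10,50,90,99]).round(4))
lowest=q[:,2].argsort()[:15]; print('V bottom a',a[lowest].mean(),q[lowest,2].mean())
for nm,u0,u1,v0,v1 in(('sel',290,370,90,160),('clamp',290,380,0,50)):
    m=(uv[:,0]>u0)&(uv[:,0]<u1)&(uv[:,1]>=v0)&(uv[:,1]<v1)&(X[:,2]>.1215)&(X[:,2]<.13)&(I.max(1)<80); q=X[m]
    if len(q)<5: print(nm,len(q)); continue
    rr=cv2.minAreaRect((q[:,:2]*1000).astype(np.float32)); print(nm,len(q),q.mean(0).round(4),rr, 'a,b',q[:,:2].mean(0)@ex,q[:,:2].mean(0)@ey)
E
python3 m5.py w4
```

```text
bench 0.00013789149522711042 deck 0.024141199276277586
((692.5613403320312, -274.091796875), (148.51681518554688, 384.9423828125), 81.595947265625)
plate b [-0.1293 -0.129  -0.1269 -0.1247 -0.1241]
slope->yaw -8.365202996938056
  z 0.04 20 0.6349 0.6586 gap 0.6532 0.6586 b -0.1289
  z 0.044 30 0.6501 0.6803 gap 0.6755 0.6776 b -0.1291
  z 0.048 135 0.6466 0.6762 gap 0.6707 0.6762 b -0.1265
  z 0.052 7 0.652 0.6708 gap 0.652 0.6704 b -0.1258
  z 0.056 5 0.6704 0.6709 gap 0.6707 0.6709 b -0.1268
  z 0.06 6 0.6704 0.6707 gap 0.6704 0.6706 b -0.1266
  z 0.064 18 0.6428 0.6733 gap 0.6437 0.6706 b -0.1263
  z 0.068 55 0.6388 0.6766 gap 0.6436 0.6703 b -0.1265
  z 0.072 57 0.631 0.6791 gap 0.6398 0.6748 b -0.1274
  z 0.076 91 0.6263 0.6889 gap 0.6376 0.6781 b -0.1265
  z 0.08 69 0.6271 0.6875 gap 0.6329 0.6815 b -0.1267
V 776 a 0.6344359069408393 0.6802458366698652 b [-0.2287 -0.2274 -0.2231 -0.219  -0.2186]
V bottom a 0.6568868595199435 0.04079875102401915
sel 537 [ 0.5552 -0.2125  0.1227] ((555.1260986328125, -213.103759765625), (36.73934555053711, 9.789924621582031), 54.286415100097656) a,b 0.5793442489227972 -0.13320797193378373
clamp 268 [ 0.5413 -0.2913  0.1227] ((541.4066772460938, -291.57427978515625), (9.840529441833496, 16.134504318237305), 5.5187602043151855) a,b 0.5765571843203462 -0.21314179638083355
```

```bash
cat > m6.py <<'E'
from h import *
import pickle,sys
from scipy.optimize import least_squares
def meas(name):
    c=pickle.load(open(name+'.pkl','rb')); P=cloud(c)
    T,s=pose()
    Pt=(P-T[:3,3])@T[:3,:3]   # tool coords, if pose still current
    return c,P,Pt,T
c,P,Pt,T=meas(sys.argv[1])
# barrel visible region between rows 185..320, cols 270..350
reg=Pt[186:320,268:352].reshape(-1,3)
b=reg[(reg[:,2]<.02)&(reg[:,2]>-.05)]
def f(p): # x=p0+p1*y ; z=p2+p3*y
    return np.hypot(b[:,0]-p[0]-p[1]*b[:,1],b[:,2]-p[2]-p[3]*b[:,1])-.012
r=least_squares(f,[0,0,-.02,0],loss='soft_l1',f_scale=.0005)
print(len(b),'x0,slope,z0,slope',r.x.round(4),'y range',b[:,1].min().round(4),b[:,1].max().round(4),np.std(f(r.x)).round(4))
nz=Pt[130:200,296:323].reshape(-1,3); nz=nz[nz[:,2]<.02]
print('nozzle y min',np.sort(nz[:,1])[:5].round(4)); 
col=Pt[170:200,309]; print(np.c_[np.arange(170,200),col[:,1],col[:,2]][::2].round(4).tolist())
# flange/back seen?
# pixel rows of barrel front edge for center at tool y0
for y0 in (-.002,0,.002):
    C=lambda y,z:(T@np.array([r.x[0]+r.x[1]*y,y,z,1]))[:3]
    zt=r.x[2]-.012
    print(y0,proj(c,[C(y0-.07,r.x[2]-.0035),C(y0-.057,zt)]).round(1).tolist())
E
python3 m6.py w4
```

```text
10174 x0,slope,z0,slope [ 0.0001  0.0009 -0.0193  0.001 ] y range -0.0563 -0.01 0.0009
nozzle y min [-0.069  -0.0689 -0.0689 -0.0689 -0.0689]
[[170.0, -0.0601, -0.0237], [172.0, -0.0594, -0.0229], [174.0, -0.059, -0.0245], [176.0, -0.0582, -0.0229], [178.0, -0.0578, -0.0246], [180.0, -0.0571, -0.0234], [182.0, -0.0565, -0.0236], [184.0, -0.0561, -0.0249], [186.0, -0.0561, -0.029], [188.0, -0.0559, -0.0311], [190.0, -0.0553, -0.031], [192.0, -0.0548, -0.0315], [194.0, -0.0545, -0.0326], [196.0, -0.0536, -0.0308], [198.0, -0.0531, -0.0316]]
-0.002 [[308.3, 128.6], [308.5, 177.1]]
0 [[308.4, 135.6], [308.5, 184.2]]
0.002 [[308.4, 142.6], [308.5, 191.3]]
```

Run:
```python
import cv2;a=cv2.imread('pics/w4.png')[125:215,255:365];cv2.imwrite('pics/w4d.png',cv2.resize(a,None,fx=6,fy=6,interpolation=cv2.INTER_NEAREST))
```

```text
(no output)
```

View pics/w4d.png

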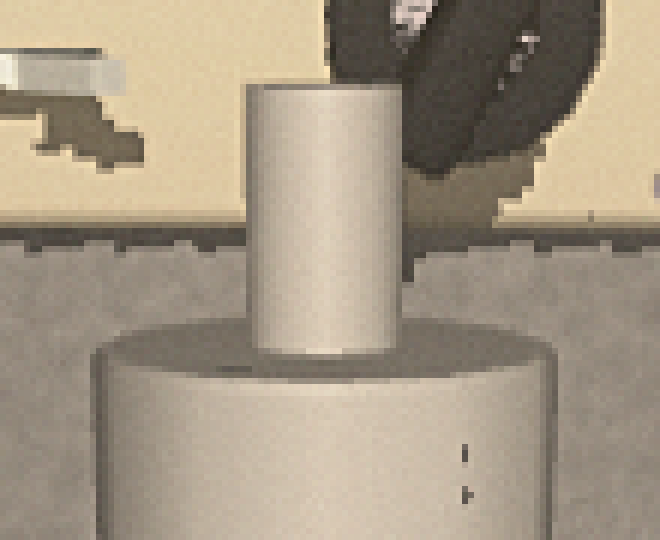

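Emit:
apply_moves:
  increments:
    - {"jaw":0.015,"xyz":[0.0105,-0.0306,0],"angular":[0,0,-0.002]}
    - {"jaw":0.015,"xyz":[0.0105,-0.0306,0],"angular":[0,0,-0.002]}
    - {"jaw":0.015,"xyz":[0.0105,-0.0306,-0.02],"angular":[0,0,-0.002]}
    - {"jaw":0.015,"xyz":[0.0105,-0.0306,-0.03],"angular":[0,0,-0.002]}
    - {"jaw":0.015,"xyz":[0,0,-0.03],"angular":[0,0,0]}
    - {"jaw":0.015,"xyz":[0,0,-0.03],"angular":[0,0,0]}
    - {"jaw":0.015,"xyz":[0,0,-0.02],"angular":[0,0,0]}
    - {"jaw":0.015,"xyz":[0,0,0],"angular":[0,0,0]}
    - {"jaw":0.015,"xyz":[0,0,0],"angular":[0,0,0]}

```text
t: 6.55
ee_pos: [0.6264, -0.27, 0.1495]
tcp_rot: [-0.0, 0.071, 0.997, -0.0]
contact_force: [-0.1, -0.0, -0.6]
gripper_width: 0.0223
```

```bash
python3 m2.py w5; python3 -c "
from h import *
c=cam('scene');save(cv2.resize(c['img'][220:440,140:340],None,fx=3,fy=3,interpolation=2)[:600],'s5')
c=cam('side');save(cv2.resize(c['img'][200:390,350:550],None,fx=3,fy=3,interpolation=2),'d5')"
```

```text
6.6 [ 0.6269 -0.2702  0.1506] [[-0.99, 0.142, 0.001], [0.142, 0.99, -0.001], [-0.001, -0.001, -1.0]] [-0.12  0.43 -0.08  0.   -1.07 -0.02] [-0.2 -0.1  0. ]
```

View pics/w5.png

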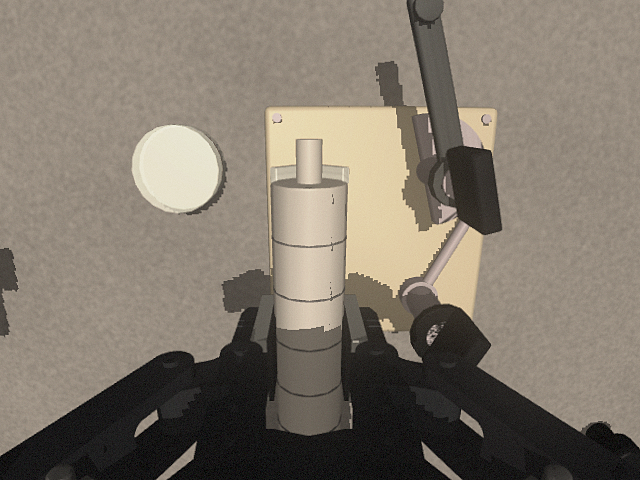

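View pics/s5.png

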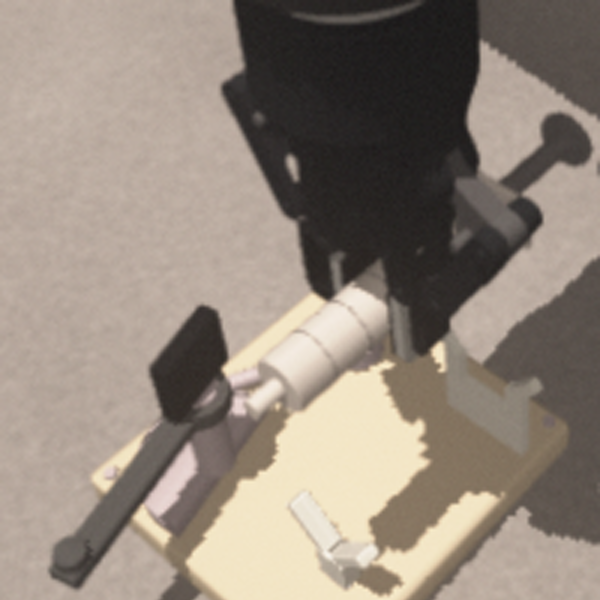

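View pics/d5.png

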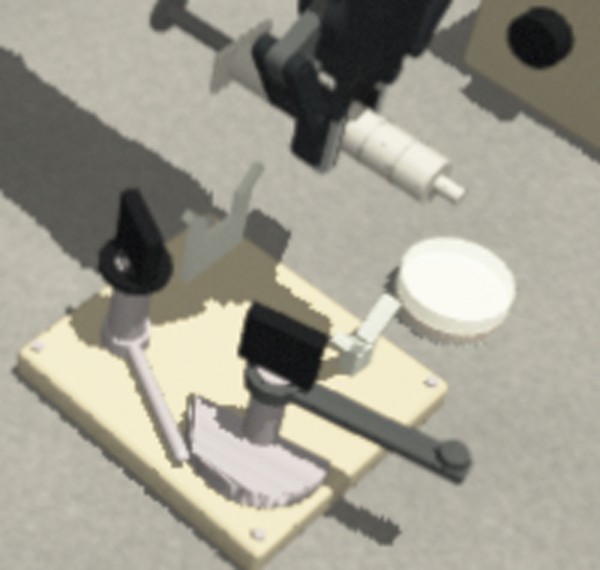

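```bash
cat > m7.py <<'E'
from h import *
import pickle,sys
c=pickle.load(open(sys.argv[1]+'.pkl','rb')); P=cloud(c); X=P.reshape(-1,3); I=c['img'].reshape(-1,3).astype(int)
for _ in range(1): print([monitor.sense()['ee_pos'].round(4).tolist() for i in range(3)])
uv=np.stack(np.meshgrid(np.arange(640),np.arange(480)),-1).reshape(-1,2)
yaw=np.radians(-8.2); ex=np.array([np.cos(yaw),np.sin(yaw)]); ey=np.array([-np.sin(yaw),np.cos(yaw)])
a=X[:,:2]@ex; b=X[:,:2]@ey; z=X[:,2]; mean=lambda m:(m.sum(),a[m].mean().round(4),b[m].mean().round(4))
# deck front edge line
pts=[]
D=(abs(P[...,2]-.024)<.003)
for u in list(range(280,400,4))+list(range(455,485,4)):
    v=np.where(D[95:130,u])[0]
    if len(v): pts.append(P[95+v[0],u,:2])
pts=np.array(pts); l=np.polyfit(pts@ex,pts@ey,1); print('deck -y edge yaw',-8.2+np.degrees(np.arctan(l[0])),'b',np.median(pts@ey).round(4),'-> holder b0',np.median(pts@ey)+.0825)
pts=np.array([P[v,260+np.where(D[v,260:290])[0][0],:2] for v in range(120,215,4) if D[v,260:290].any()]); l=np.polyfit(pts@ey,pts@ex,1); print('deck +x edge yaw',-8.2-np.degrees(np.arctan(l[0])),'a',np.median(pts@ex).round(4))
for nm,u0,u1,v0,v1 in(('sel',410,500,290,370),('clamp',440,505,140,240)):
    m=(uv[:,0]>u0)&(uv[:,0]<u1)&(uv[:,1]>=v0)&(uv[:,1]<v1)&(z>.1205)&(z<.126)&(I.max(1)<90)
    q=X[m]; rr=cv2.minAreaRect((q[:,:2]*1000).astype(np.float32)); print(nm,mean(m),q.mean(0).round(4),rr)
m=(uv[:,0]>255)&(uv[:,0]<365)&(uv[:,1]>155)&(uv[:,1]<200)&(z>.045)&(z<.08); print('V',mean(m),a[m].min(),a[m].max(),(a[m].min()+a[m].max())/2,np.percentile(b[m],[2,98]))
m=(uv[:,0]>415)&(uv[:,0]<480)&(uv[:,1]<130)&(z>.07)&(z<.1)&(I.max(1)<110); q=X[m]; d=np.linalg.svd((q-q.mean(0))[:,:2],full_matrices=False)[2][0]; print('arm',m.sum(),np.degrees(np.arctan2(d[1],d[0])), q.mean(0))
E
python3 m7.py w5; python3 m6.py w5|head -1
```

```text
[[0.6271, -0.2705, 0.1512], [0.6271, -0.2705, 0.1512], [0.6271, -0.2705, 0.1512]]
deck -y edge yaw -8.103269208607848 b -0.2617 -> holder b0 -0.1792166495263478
deck +x edge yaw -7.6922930056047205 a 0.687
sel (np.int64(482), np.float64(0.5752), np.float64(-0.1436)) [ 0.5489 -0.2242  0.1223] ((548.6757202148438, -223.7180938720703), (14.003714561462402, 10.660689353942871), 52.78395462036133)
clamp (np.int64(1768), np.float64(0.5811), np.float64(-0.2227)) [ 0.5434 -0.3033  0.1224] ((542.964599609375, -302.6219787597656), (10.382095336914062, 37.81227493286133), 7.7241973876953125)
V (np.int64(743), np.float64(0.6578), np.float64(-0.2234)) 0.6353961689035065 0.6810989236286883 0.6582475462660974 [-0.22697983 -0.21900575]
arm 3775 96.97482324064663 [ 0.55066482 -0.36050156  0.08570118]
10178 x0,slope,z0,slope [ 0.0007  0.0013 -0.0179  0.0014] y range -0.0558 -0.0095 0.0009
```

Emit:
apply_moves:
  increments:
    - {"jaw":0.015,"xyz":[-0.0005,0,-0.02],"angular":[0,0,0.001]}
    - {"jaw":0.015,"xyz":[0,0,-0.025],"angular":[0,0,0]}
    - {"jaw":0.015,"xyz":[0,0,-0.02],"angular":[0,0,0]}
    - {"jaw":0.015,"xyz":[0,0,-0.01],"angular":[0,0,0]}
    - {"jaw":0.015,"xyz":[0,0,0],"angular":[0,0,0]}
    - {"jaw":0.015,"xyz":[0,0,0],"angular":[0,0,0]}

```text
t: 7.3
ee_pos: [0.6263, -0.2708, 0.0756]
tcp_rot: [0.001, 0.071, 0.997, -0.0]
contact_force: [0.2, -0.1, 0.3]
gripper_width: 0.0223
```

```bash
python3 m2.py w6; python3 -c "
from h import *
c=cam('scene');save(cv2.resize(c['img'][260:420,180:340],None,fx=3.7,fy=3.7,interpolation=2),'s6')
c=cam('side');save(cv2.resize(c['img'][200:390,350:550],None,fx=3,fy=3,interpolation=2),'d6')"
```

```text
7.35 [ 0.6265 -0.2709  0.0759] [[-0.99, 0.142, 0.002], [0.142, 0.99, -0.001], [-0.002, -0.0, -1.0]] [-0.12  0.49 -0.16  0.   -0.92 -0.02] [ 0.5 -0.6 -1.3]
```

View pics/s6.png

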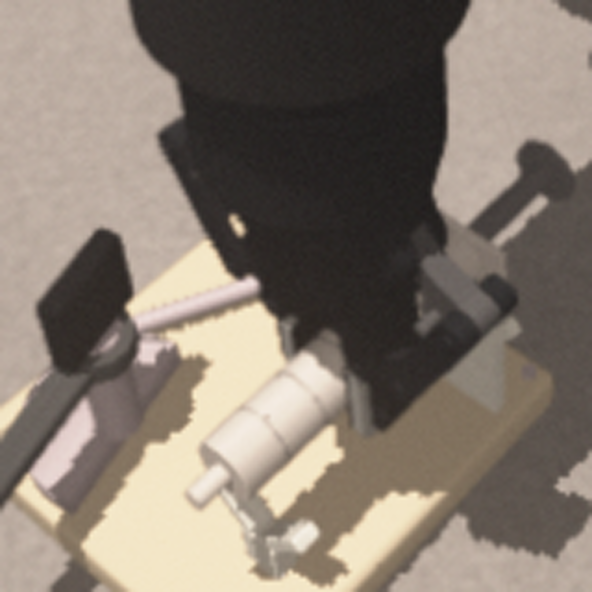

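View pics/d6.png

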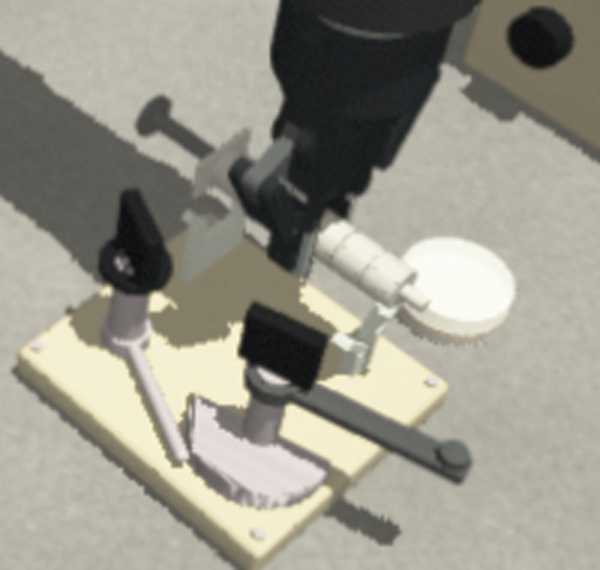

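```bash
cat > m8.py <<'E'
from h import *
c=cam('side'); P=cloud(c); X=P.reshape(-1,3)
yaw=np.radians(-8.2); ex=np.array([np.cos(yaw),np.sin(yaw)]); ey=np.array([-np.sin(yaw),np.cos(yaw)])
a=X[:,:2]@ex; b=X[:,:2]@ey; z=X[:,2]; I=c['img'].reshape(-1,3).astype(int)
base=(abs(a-.657)<.03)&(b>-.16)&(b<-.09)&(I.min(1)>70)
for lo,hi in((.03,.045),(.045,.06),(.06,.07),(.07,.08),(.08,.086),(.086,.095),(.095,.102),(.102,.11)):
    m=base&(z>lo)&(z<hi); 
    for s,mm in(('robot side',m&(a<.645)),('far',m&(a>.668)),('mid',m&(a>.645)&(a<.668))): print(lo,s,mm.sum(),np.percentile(b[mm],[5,25,50,75,95]).round(4) if mm.sum()>3 else '')
E
python3 m8.py
```

```text
0.03 robot side 41 [-0.1268 -0.1258 -0.1255 -0.1249 -0.1227]
0.03 far 27 [-0.1266 -0.1262 -0.1257 -0.1256 -0.1252]
0.03 mid 44 [-0.1267 -0.1265 -0.126  -0.1256 -0.1247]
0.045 robot side 37 [-0.1267 -0.1262 -0.1256 -0.1241 -0.122 ]
0.045 far 29 [-0.127  -0.1264 -0.1253 -0.1234 -0.1212]
0.045 mid 44 [-0.1267 -0.1259 -0.1245 -0.123  -0.121 ]
0.06 robot side 25 [-0.1266 -0.1259 -0.1255 -0.1235 -0.1219]
0.06 far 1 
0.06 mid 0 
0.07 robot side 16 [-0.1265 -0.1261 -0.1258 -0.1248 -0.1217]
0.07 far 0 
0.07 mid 0 
0.08 robot side 9 [-0.1255 -0.1236 -0.1202 -0.1189 -0.1184]
0.08 far 0 
0.08 mid 4 [-0.1199 -0.1199 -0.1194 -0.1189 -0.1189]
0.086 robot side 16 [-0.1212 -0.1201 -0.1198 -0.1184 -0.1177]
0.086 far 0 
0.086 mid 33 [-0.1378 -0.1295 -0.1217 -0.1073 -0.0951]
0.095 robot side 14 [-0.1238 -0.1201 -0.1198 -0.1186 -0.1178]
0.095 far 10 [-0.1204 -0.12   -0.1197 -0.1195 -0.1194]
0.095 mid 104 [-0.1328 -0.1239 -0.1075 -0.0981 -0.0912]
0.102 robot side 19 [-0.1208 -0.1203 -0.1193 -0.1183 -0.1175]
0.102 far 17 [-0.1206 -0.1202 -0.119  -0.1181 -0.1173]
0.102 mid 78 [-0.1296 -0.1253 -0.121  -0.1192 -0.1177]
```

Emit:
apply_moves:
  increments:
    - {"jaw":0.015,"xyz":[0,0.001,0],"angular":[0,0,0]}
    - {"jaw":0.015,"xyz":[0,0,-0.012],"angular":[0,0,0]}
    - {"jaw":0.015,"xyz":[0,0,-0.008],"angular":[0,0,0]}
    - {"jaw":0.015,"xyz":[0,0,-0.005],"angular":[0,0,0]}
    - {"jaw":0.015,"xyz":[0,0,-0.003],"angular":[0,0,0]}
    - {"jaw":0.015,"xyz":[0,0,0],"angular":[0,0,0]}

```text
t: 8.1
ee_pos: [0.6252, -0.2696, 0.0454]
tcp_rot: [-0.001, 0.071, 0.997, 0.0]
contact_force: [-0.3, -0.7, 0.0]
gripper_width: 0.0223
```

Emit:
apply_moves:
  increments:
    - {"jaw":0.015,"xyz":[0,0,-0.002],"angular":[0,0,0]}
    - {"jaw":0.015,"xyz":[0,0,0],"angular":[0,0,0]}

```text
t: 8.3
ee_pos: [0.6256, -0.2696, 0.0443]
tcp_rot: [0.0, 0.071, 0.997, 0.0]
contact_force: [0.2, -0.3, -0.2]
gripper_width: 0.022
```

Emit:
apply_moves:
  increments:
    - {"jaw":0.015,"xyz":[0,0,-0.001],"angular":[0,0,0]}
    - {"jaw":0.015,"xyz":[0,0,0],"angular":[0,0,0]}

```text
t: 8.5
ee_pos: [0.6256, -0.2697, 0.0434]
tcp_rot: [0.0, 0.071, 0.997, -0.0]
contact_force: [-0.4, -0.1, -0.7]
gripper_width: 0.0222
```

Emit:
apply_moves:
  increments:
    - {"jaw":0.015,"xyz":[0,0,-0.001],"angular":[0,0,0]}
    - {"jaw":0.015,"xyz":[0,0,0],"angular":[0,0,0]}

```text
t: 8.7
ee_pos: [0.6257, -0.2697, 0.0424]
tcp_rot: [0.0, 0.071, 0.997, -0.0]
contact_force: [0.6, 0.4, -0.9]
gripper_width: 0.0224
```

```bash
python3 m8.py | grep -v mid; python3 -c "
from h import *
c=cam('scene');save(cv2.resize(c['img'][260:420,180:340],None,fx=3.7,fy=3.7,interpolation=2),'s7')
c=cam('side');save(cv2.resize(c['img'][200:390,350:550],None,fx=3,fy=3,interpolation=2),'d7')"
```

```text
0.03 robot side 36 [-0.127  -0.1263 -0.1257 -0.1235 -0.1216]
0.03 far 0 
0.045 robot side 48 [-0.1273 -0.1264 -0.1256 -0.1225 -0.1167]
0.045 far 3 
0.06 robot side 30 [-0.1269 -0.1263 -0.1248 -0.1222 -0.118 ]
0.06 far 32 [-0.1265 -0.126  -0.1245 -0.1205 -0.1182]
0.07 robot side 27 [-0.1267 -0.126  -0.1241 -0.118  -0.117 ]
0.07 far 46 [-0.1258 -0.1246 -0.1229 -0.1188 -0.1156]
0.08 robot side 4 [-0.1255 -0.1243 -0.1233 -0.1225 -0.122 ]
0.08 far 3 
0.086 robot side 0 
0.086 far 0 
0.095 robot side 0 
0.095 far 0 
0.102 robot side 0 
0.102 far 0
```

View pics/s7.png

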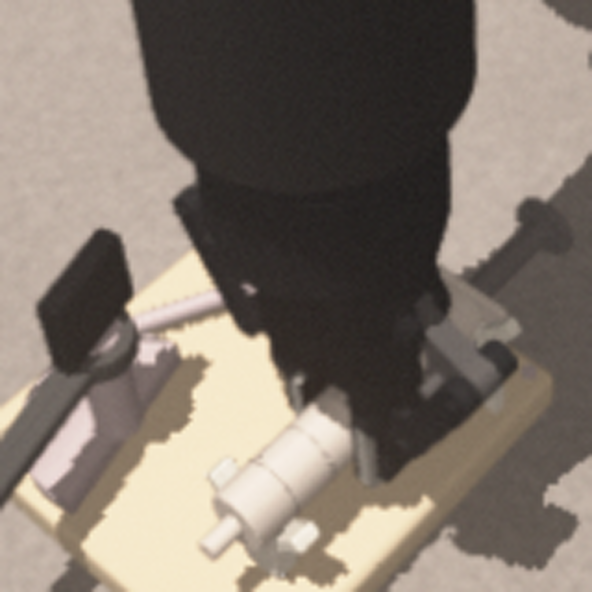

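View pics/d7.png

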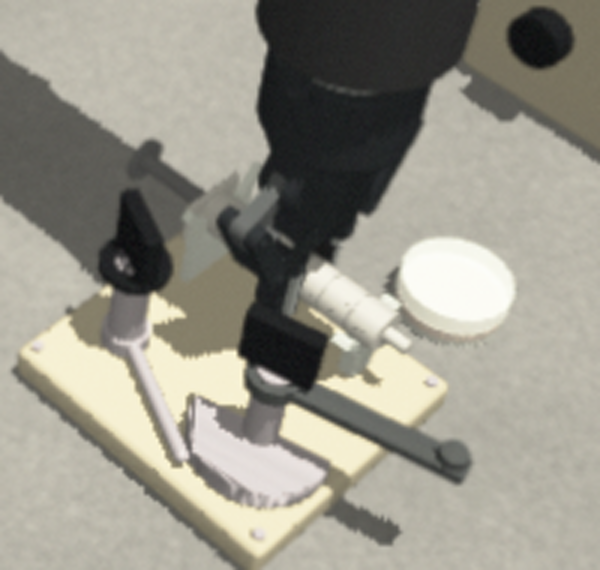

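In the V and slot, with no contact force yet. I'll lower it millimetre by millimetre.

Emit:
apply_moves:
  increments:
    - {"jaw":0.015,"xyz":[0,0,-0.001],"angular":[0,0,0]}
    - {"jaw":0.015,"xyz":[0,0,0],"angular":[0,0,0]}

```text
t: 9.05
ee_pos: [0.6259, -0.2698, 0.0421]
tcp_rot: [0.0, 0.071, 0.997, -0.0]
contact_force: [-1.8, 0.7, 4.9]
gripper_width: 0.0224
```

Emit:
apply_moves:
  increments:
    - {"jaw":0.015,"xyz":[0,0,-0.0005],"angular":[0,0,0]}
    - {"jaw":0.015,"xyz":[0,0,0],"angular":[0,0,0]}

```text
t: 9.25
ee_pos: [0.6259, -0.2698, 0.0421]
tcp_rot: [0.001, 0.071, 0.997, -0.0]
contact_force: [-2.4, 1.7, 7.7]
gripper_width: 0.0225
```

Emit:
apply_moves:
  increments:
    - {"jaw":0.03,"xyz":[0,0,0],"angular":[0,0,0]}
    - {"jaw":0.05,"xyz":[0,0,0],"angular":[0,0,0]}
    - {"jaw":0.055,"xyz":[0,0,0],"angular":[0,0,0]}
    - {"jaw":0.055,"xyz":[0,0,0],"angular":[0,0,0]}
    - {"jaw":0.055,"xyz":[0,0,0.01],"angular":[0,0,0]}
    - {"jaw":0.055,"xyz":[0,0,0.03],"angular":[0,0,0]}
    - {"jaw":0.055,"xyz":[0,0,0.04],"angular":[0,0,0]}
    - {"jaw":0.055,"xyz":[0,0,0.04],"angular":[0,0,0]}
    - {"jaw":0.055,"xyz":[0,0.02,0.04],"angular":[0,0,0]}
    - {"jaw":0.055,"xyz":[0,0.02,0.02],"angular":[0,0,0]}

```text
t: 10.25
ee_pos: [0.6267, -0.2302, 0.226]
tcp_rot: [0.003, 0.072, 0.997, -0.001]
contact_force: [0.6, 0.0, 1.3]
gripper_width: 0.055
```

```bash
python3 m2.py w8;  python3 -c "
from h import *
c=cam('scene');save(cv2.resize(c['img'][260:420,180:340],None,fx=3.7,fy=3.7,interpolation=2),'s8')
c=cam('side');save(cv2.resize(c['img'][200:390,350:550],None,fx=3,fy=3,interpolation=2),'d8')"; python3 m8.py | grep -v mid
```

```text
10.3 [ 0.6278 -0.2278  0.2287] [[-0.99, 0.141, 0.009], [0.141, 0.99, -0.002], [-0.009, -0.0, -1.0]] [-0.06  0.34 -0.02  0.   -1.2  -0.09] [-0.  -0.   2.9]
0.03 robot side 32 [-0.1269 -0.1263 -0.1256 -0.1239 -0.1219]
0.03 far 0 
0.045 robot side 47 [-0.1268 -0.1261 -0.1254 -0.1227 -0.1172]
0.045 far 3 
0.06 robot side 36 [-0.1464 -0.1266 -0.1259 -0.1236 -0.1185]
0.06 far 34 [-0.1354 -0.1255 -0.1242 -0.1199 -0.1183]
0.07 robot side 28 [-0.1269 -0.1261 -0.1222 -0.1187 -0.1167]
0.07 far 47 [-0.1262 -0.125  -0.1234 -0.119  -0.1163]
0.08 robot side 3 
0.08 far 5 [-0.1257 -0.1249 -0.1244 -0.1234 -0.1225]
0.086 robot side 0 
0.086 far 0 
0.095 robot side 0 
0.095 far 0 
0.102 robot side 0 
0.102 far 0
```

View pics/w8.png

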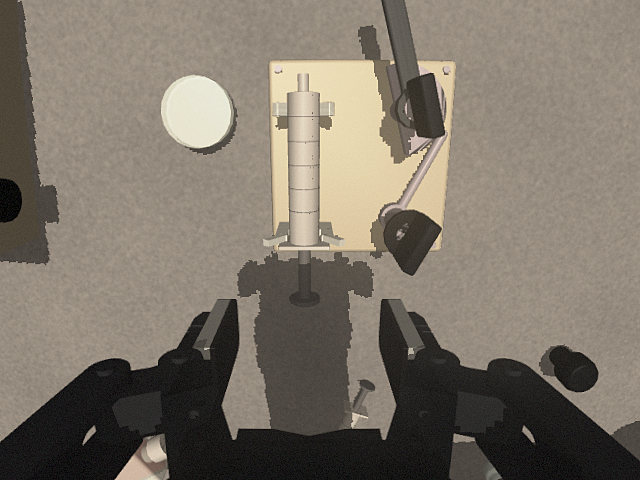

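View pics/d8.png

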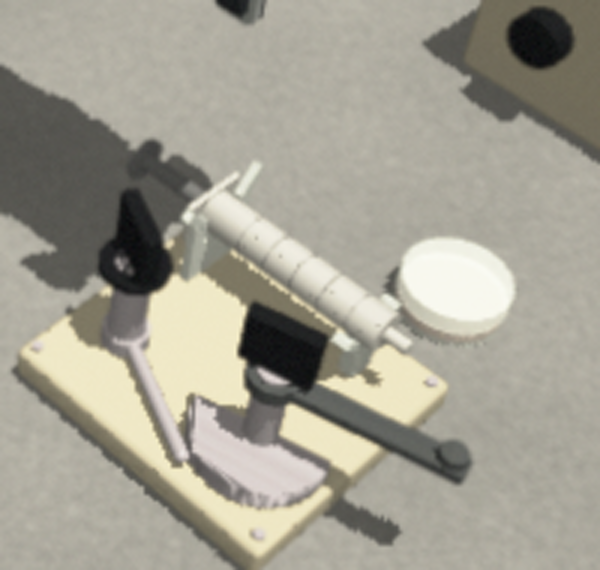

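Seated, by eye. I'll verify with the depth, and measure the wings for the turning.

```bash
cat > m9.py <<'E'
from h import *
import pickle,sys
from scipy.optimize import least_squares
c=pickle.load(open(sys.argv[1]+'.pkl','rb')); P=cloud(c); X=P.reshape(-1,3); I=c['img'].reshape(-1,3).astype(int)
yaw=np.radians(-8.15); ex=np.array([np.cos(yaw),np.sin(yaw)]); ey=np.array([-np.sin(yaw),np.cos(yaw)])
a=X[:,:2]@ex; b=X[:,:2]@ey; z=X[:,2]
print('deck z',np.nanmedian(P[150:200,330:370,2]))
m=(abs(a-.658)<.014)&(b>-.225)&(b<-.135)&(z>.06)&(z<.085); A,B,Z=a[m],b[m]+.178,z[m]
f=lambda p: np.hypot(A-p[0]-p[1]*B,Z-p[2]-p[3]*B)-.012
r=least_squares(f,[.658,0,.062,0],loss='soft_l1',f_scale=.001); print('barrel a,slope,z,slope',r.x.round(4),m.sum())
for nm,m in(('V',(abs(abs(a-r.x[0])-.018)<.005)&(b<-.21)&(b>-.24)&(z>.045)&(z<.08)),('plate arms',(abs(abs(a-r.x[0])-.026)<.004)&(b>-.15)&(b<-.1)&(z>.06)),('flange',(abs(abs(a-r.x[0])-.017)<.003)&(b>-.1225)&(b<-.105)&(z>.06))):
    if m.sum(): print(nm,m.sum(),np.percentile(b[m],[2,50,98]).round(4),a[m].min().round(4),a[m].max().round(4))
m=(abs(a-r.x[0])<.003)&(z>.05)&(b<-.2); print('nozzle tip b',b[m].min(),'-> centre',b[m].min()+.07)
m=(abs(a-r.x[0])<.006)&(z>.065)&(b>-.09)&(b<-.05); print('plunger end b',np.percentile(b[m],98) if m.any() else 0)
for nm,ca,cb in(('sel',.58,-.134),('clamp',.58,-.2235)):
    m=(np.hypot(a-ca,b-cb)<.03)&(z>.1195)&(z<.127)&(I.max(1)<100); q=X[m]; rr=cv2.minAreaRect((q[:,:2]*1000).astype(np.float32)); print(nm,m.sum(),q.mean(0).round(4),[np.round(x,1) for x in rr])
E
python3 m9.py w8
```

```text
deck z 0.024128994621153005
barrel a,slope,z,slope [ 0.6579 -0.0012  0.0618 -0.0008] 3838
V 349 [-0.2265 -0.2221 -0.2178] 0.6349 0.6809
plate arms 2819 [-0.1499 -0.1444 -0.1247] 0.6285 0.6878
flange 137 [-0.1211 -0.1198 -0.1167] 0.638 0.6779
nozzle tip b -0.2463178208920057 -> centre -0.1763178208920057
plunger end b -0.06877104883255084
sel 833 [ 0.5554 -0.2146  0.1223] [array([ 555.2, -213.7]), array([37.8, 10.2]), np.float64(56.1)]
clamp 1088 [ 0.5434 -0.3026  0.1223] [array([ 543. , -302.1]), array([10.3, 38. ]), np.float64(7.1)]
```

Emit:
apply_moves:
  increments:
    - {"jaw":0.055,"xyz":[-0.021,-0.018,0],"angular":[0,0,0.066]}
    - {"jaw":0.055,"xyz":[-0.021,-0.018,0],"angular":[0,0,0.066]}
    - {"jaw":0.055,"xyz":[-0.021,-0.018,-0.01],"angular":[0,0,0.066]}
    - {"jaw":0.055,"xyz":[-0.021,-0.018,-0.02],"angular":[0,0,0.066]}
    - {"jaw":0.055,"xyz":[0,0,-0.02],"angular":[0,0,0]}
    - {"jaw":0.055,"xyz":[0,0,0],"angular":[0,0,0]}
    - {"jaw":0.055,"xyz":[0,0,0],"angular":[0,0,0]}

```text
t: 11.15
ee_pos: [0.5411, -0.3021, 0.1702]
tcp_rot: [-0.001, -0.06, 0.998, 0.0]
contact_force: [0.7, -0.1, 1.0]
gripper_width: 0.055
```

```bash
python3 m2.py w9
```

```text
11.2 [ 0.5419 -0.302   0.171 ] [[-0.993, -0.121, -0.0], [-0.121, 0.993, -0.0], [0.0, -0.0, -1.0]] [-0.19  0.31 -0.2   0.   -1.06  0.31] [ 0.3 -0.  -0. ]
```

View pics/w9.png

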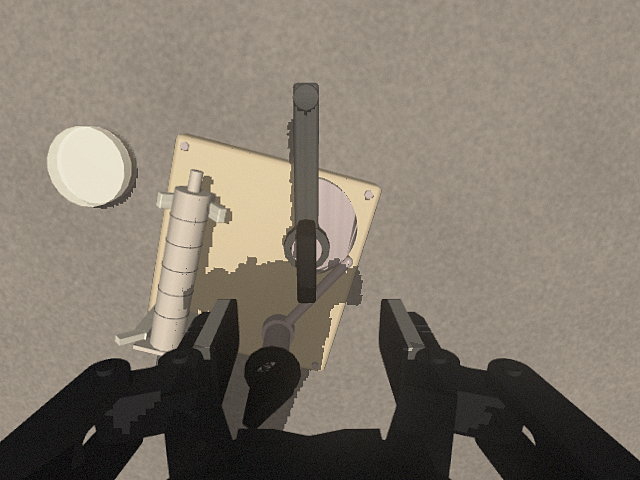

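The wing at (308,260) lies centred between the jaws and parallel to the pads. Descend.

Emit:
apply_moves:
  increments:
    - {"jaw":0.055,"xyz":[0.001,0,-0.03],"angular":[0,0,0]}
    - {"jaw":0.055,"xyz":[0,0,-0.025],"angular":[0,0,0]}
    - {"jaw":0.055,"xyz":[0,0,-0.02],"angular":[0,0,0]}
    - {"jaw":0.055,"xyz":[0,0,0],"angular":[0,0,0]}
    - {"jaw":0.03,"xyz":[0,0,0],"angular":[0,0,0]}
    - {"jaw":0.015,"xyz":[0,0,0],"angular":[0,0,0]}
    - {"jaw":0.003,"xyz":[0,0,0],"angular":[0,0,0]}
    - {"jaw":0.003,"xyz":[0,0,0],"angular":[0,0,0]}
    - {"jaw":0.003,"xyz":[0,0,0],"angular":[0,0,0]}

```text
t: 12.1
ee_pos: [0.5425, -0.302, 0.0975]
tcp_rot: [0.0, -0.061, 0.998, -0.0]
contact_force: [-3.3, 0.2, 6.3]
gripper_width: 0.0086
```

Emit:
apply_moves:
  increments:
    - {"jaw":0.003,"xyz":[0,0,0],"angular":[0,0,0.05]}
    - {"jaw":0.003,"xyz":[0,0,0],"angular":[0,0,0.1]}
    - {"jaw":0.003,"xyz":[0,0,0],"angular":[0,0,0.1]}
    - {"jaw":0.003,"xyz":[0,0,0],"angular":[0,0,0.1]}
    - {"jaw":0.003,"xyz":[0,0,0],"angular":[0,0,0.05]}
    - {"jaw":0.003,"xyz":[0,0,0],"angular":[0,0,0]}

```text
t: 12.7
ee_pos: [0.5422, -0.302, 0.0975]
tcp_rot: [0.0, -0.258, 0.966, -0.0]
contact_force: [-3.7, -0.2, 6.6]
gripper_width: 0.0092
```

```bash
python3 m2.py w10; python3 -c "
from h import *
s=monitor.sense();print(s['contact_force'],s['ft_torque'])
c=cam('scene');save(cv2.resize(c['img'][220:420,150:350],None,fx=3,fy=3,interpolation=2),'s10')"
```

```text
12.75 [ 0.5422 -0.3021  0.0975] [[-0.867, -0.498, 0.0], [-0.498, 0.867, -0.001], [-0.0, -0.001, -1.0]] [-0.19  0.38 -0.28  0.   -0.91  0.71] [-5.3  0.   7.1]
[-5.27552326  0.03437104  7.09912611] [0.13565825 1.43527084 0.07977763]
```

View pics/w10.png

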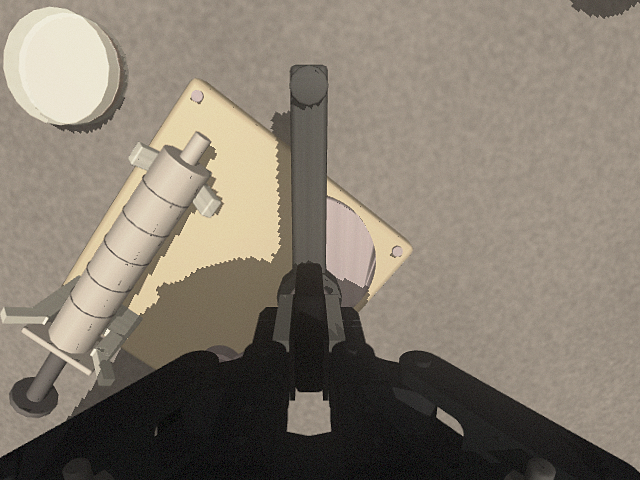

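View pics/s10.png

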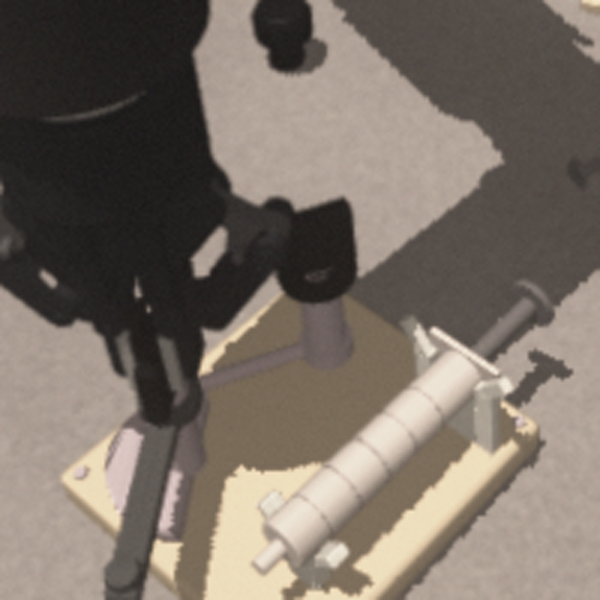

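Emit:
apply_moves:
  increments:
    - {"jaw":0.003,"xyz":[0,0,0],"angular":[0,0,0.1]}
    - {"jaw":0.003,"xyz":[0,0,0],"angular":[0,0,0.1]}
    - {"jaw":0.003,"xyz":[0,0,0],"angular":[0,0,0.1]}
    - {"jaw":0.003,"xyz":[0,0,0],"angular":[0,0,0.1]}
    - {"jaw":0.003,"xyz":[0,0,0],"angular":[0,0,0.1]}
    - {"jaw":0.003,"xyz":[0,0,0],"angular":[0,0,0.1]}
    - {"jaw":0.003,"xyz":[0,0,0],"angular":[0,0,0.1]}
    - {"jaw":0.003,"xyz":[0,0,0],"angular":[0,0,0.1]}
    - {"jaw":0.003,"xyz":[0,0,0],"angular":[0,0,0]}

```text
t: 13.7
ee_pos: [0.5418, -0.3025, 0.0975]
tcp_rot: [-0.0, -0.615, 0.789, -0.0]
contact_force: [-4.7, -2.1, 6.1]
gripper_width: 0.0091
```

Emit:
apply_moves:
  increments:
    - {"jaw":0.003,"xyz":[0,0,0],"angular":[0,0,0.05]}
    - {"jaw":0.003,"xyz":[0,0,0],"angular":[0,0,0.05]}
    - {"jaw":0.003,"xyz":[0,0,0],"angular":[0,0,0.02]}
    - {"jaw":0.003,"xyz":[0,0,0],"angular":[0,0,0]}

```text
t: 14.1
ee_pos: [0.5418, -0.3025, 0.0975]
tcp_rot: [-0.0, -0.66, 0.752, -0.0]
contact_force: [-5.2, -2.6, 6.3]
gripper_width: 0.0088
```

```bash
python3 m2.py w11; python3 -c "
from h import *
s=monitor.sense();print(s['contact_force'],s['ft_torque'])
c=cam('scene');save(cv2.resize(c['img'][220:420,150:350],None,fx=3,fy=3,interpolation=2),'s11')"
```

```text
14.15 [ 0.5418 -0.3025  0.0975] [[-0.13, -0.991, -0.0], [-0.991, 0.13, -0.001], [0.001, -0.0, -1.0]] [-0.19  0.38 -0.28  0.   -0.91  1.63] [-5.3 -3.5  5.7]
[-5.33787472 -3.52305965  5.70638784] [-0.90158917  1.8116532  -0.38694452]
```

View pics/w11.png

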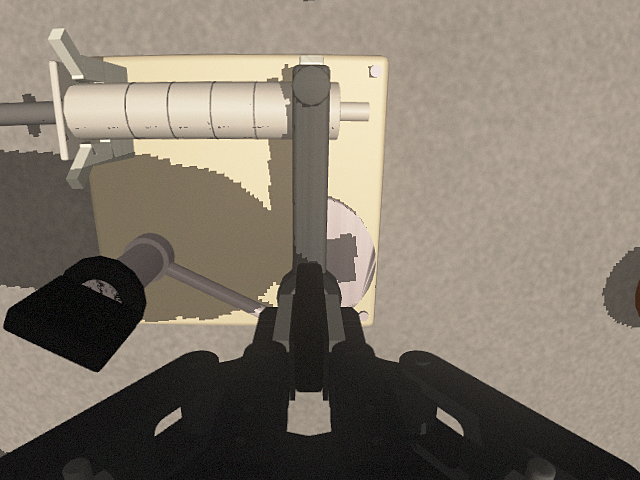

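View pics/s11.png

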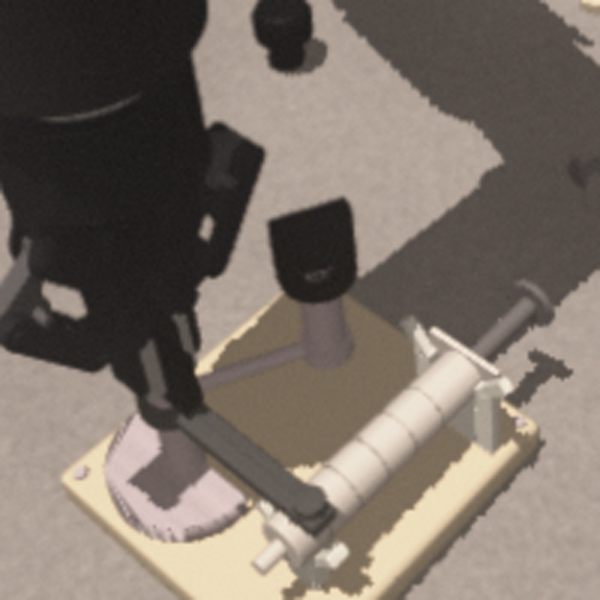

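Emit:
apply_moves:
  increments:
    - {"jaw":0.003,"xyz":[0,0,0],"angular":[0,0,0.03]}
    - {"jaw":0.003,"xyz":[0,0,0],"angular":[0,0,0]}
    - {"jaw":0.003,"xyz":[0,0,0],"angular":[0,0,0]}

```text
t: 14.5
ee_pos: [0.5418, -0.3026, 0.0975]
tcp_rot: [-0.0, -0.67, 0.742, -0.0]
contact_force: [-5.0, -3.0, 5.7]
gripper_width: 0.0086
```

```bash
python3 -c "
from h import *
T,s=pose();print(s['contact_force'],s['ft_torque'],T[:3,:3].round(3).tolist())"
```

```text
[-4.9984944  -2.99839428  5.70522055] [-0.87500896  1.75865375 -1.17652505] [[-0.102, -0.995, 0.0], [-0.995, 0.102, -0.001], [0.001, -0.0, -1.0]]
```

Emit:
apply_moves:
  increments:
    - {"jaw":0.02,"xyz":[0,0,0],"angular":[0,0,0]}
    - {"jaw":0.03,"xyz":[0,0,0],"angular":[0,0,0]}
    - {"jaw":0.03,"xyz":[0,0,0],"angular":[0,0,0]}
    - {"jaw":0.03,"xyz":[0,0,0.02],"angular":[0,0,0]}
    - {"jaw":0.03,"xyz":[0,0,0.04],"angular":[0,0,0]}
    - {"jaw":0.03,"xyz":[0,0,0.04],"angular":[0,0,0]}
    - {"jaw":0.055,"xyz":[0,0.01,0],"angular":[0,0,-0.14]}
    - {"jaw":0.055,"xyz":[0,0.01,0],"angular":[0,0,-0.14]}
    - {"jaw":0.055,"xyz":[0,0.01,0],"angular":[0,0,-0.14]}
    - {"jaw":0.055,"xyz":[0.0135,0.01,0],"angular":[0,0,-0.14]}

```text
t: 15.5
ee_pos: [0.5553, -0.2611, 0.1963]
tcp_rot: [0.0, -0.437, 0.899, 0.0]
contact_force: [0.1, -0.6, 0.5]
gripper_width: 0.0553
```

Emit:
apply_moves:
  increments:
    - {"jaw":0.055,"xyz":[0,0.01,0],"angular":[0,0,-0.14]}
    - {"jaw":0.055,"xyz":[0,0.01,0],"angular":[0,0,-0.14]}
    - {"jaw":0.055,"xyz":[0,0.01,0],"angular":[0,0,-0.14]}
    - {"jaw":0.055,"xyz":[0,0.01,0],"angular":[0,0,-0.14]}
    - {"jaw":0.055,"xyz":[0,0.009,0],"angular":[0,0,-0.14]}
    - {"jaw":0.055,"xyz":[0,0,0],"angular":[0,0,-0.14]}
    - {"jaw":0.055,"xyz":[0,0,0],"angular":[0,0,-0.14]}
    - {"jaw":0.055,"xyz":[0,0,0],"angular":[0,0,-0.14]}
    - {"jaw":0.055,"xyz":[0,0,0],"angular":[0,0,-0.14]}
    - {"jaw":0.055,"xyz":[0,0,0],"angular":[0,0,-0.14]}

```text
t: 16.5
ee_pos: [0.5562, -0.2124, 0.1958]
tcp_rot: [0.0, 0.245, 0.97, 0.0]
contact_force: [0.5, 0.1, 0.6]
gripper_width: 0.0551
```

Emit:
apply_moves:
  increments:
    - {"jaw":0.055,"xyz":[0,0,0],"angular":[0,0,-0.11]}
    - {"jaw":0.055,"xyz":[0,0,0],"angular":[0,0,0]}
    - {"jaw":0.055,"xyz":[0,0,0],"angular":[0,0,0]}

```text
t: 16.8
ee_pos: [0.5561, -0.2125, 0.1958]
tcp_rot: [0.0, 0.293, 0.956, 0.0]
contact_force: [-0.2, -0.2, 0.5]
gripper_width: 0.0549
```

```bash
python3 m2.py w12; python3 -c "
from h import *
c=cam('scene');save(cv2.resize(c['img'][220:420,150:350],None,fx=3,fy=3,interpolation=2),'s12')"; python3 m9.py w12
```

```text
16.85 [ 0.5561 -0.2125  0.1958] [[-0.828, 0.561, 0.0], [0.561, 0.828, 0.0], [-0.0, 0.0, -1.0]] [-0.04  0.25 -0.22 -0.   -1.1  -0.56] [-0.2  0.5  1. ]
deck z 0.023392430122048835
barrel a,slope,z,slope [ 0.6579 -0.0017  0.062  -0.0101] 4102
V 2 [-0.2154 -0.2154 -0.2154] 0.6376 0.6389
plate arms 1750 [-0.1498 -0.1468 -0.1237] 0.6279 0.6877
flange 136 [-0.1221 -0.1197 -0.117 ] 0.6379 0.6776
nozzle tip b -0.24695776567151131 -> centre -0.1769577656715113
plunger end b -0.06925558948698259
sel 1074 [ 0.5544 -0.2145  0.1224] [array([ 554.8, -213.6]), array([37.9,  9.8]), np.float64(55.5)]
clamp 1423 [ 0.5418 -0.3021  0.1225] [array([ 542.4, -302.4]), array([10.4, 38.3]), np.float64(81.4)]
```

View pics/w12.png

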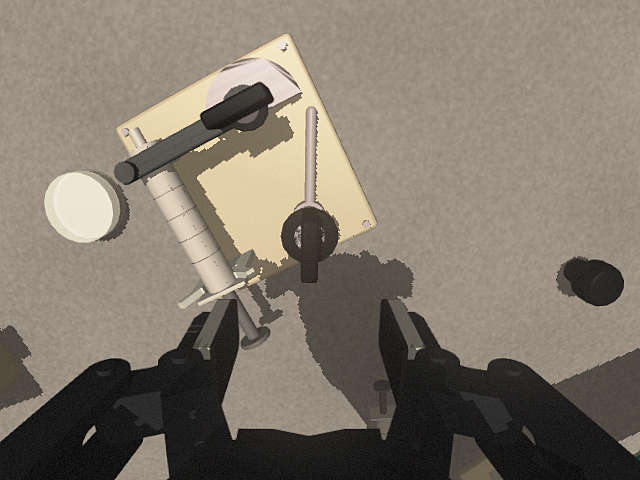

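View pics/s12.png

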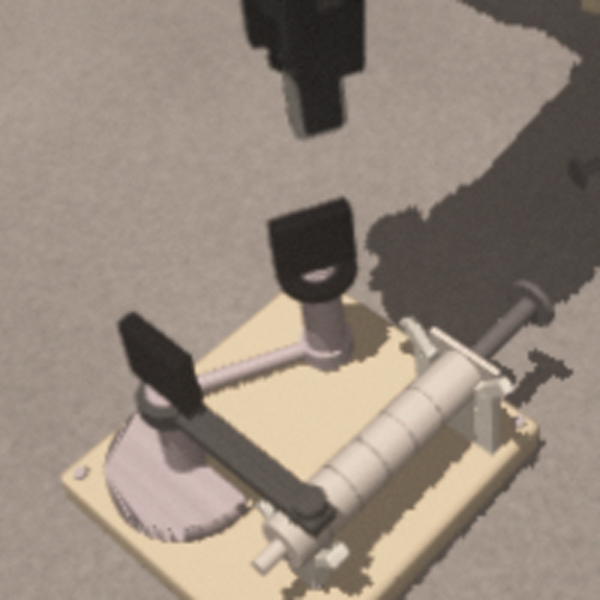

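Emit:
apply_moves:
  increments:
    - {"jaw":0.055,"xyz":[-0.001,-0.001,-0.03],"angular":[0,0,-0.005]}
    - {"jaw":0.055,"xyz":[0,0,-0.03],"angular":[0,0,0]}
    - {"jaw":0.055,"xyz":[0,0,-0.025],"angular":[0,0,0]}
    - {"jaw":0.055,"xyz":[0,0,-0.014],"angular":[0,0,0]}
    - {"jaw":0.03,"xyz":[0,0,0],"angular":[0,0,0]}
    - {"jaw":0.015,"xyz":[0,0,0],"angular":[0,0,0]}
    - {"jaw":0.003,"xyz":[0,0,0],"angular":[0,0,0]}
    - {"jaw":0.003,"xyz":[0,0,0],"angular":[0,0,0]}
    - {"jaw":0.003,"xyz":[0,0,0],"angular":[0,0,0]}

```text
t: 17.8
ee_pos: [0.5554, -0.2135, 0.0981]
tcp_rot: [0.001, 0.297, 0.955, 0.0]
contact_force: [-4.0, 3.7, 7.5]
gripper_width: 0.0087
```

Emit:
apply_moves:
  increments:
    - {"jaw":0.003,"xyz":[0,0,0],"angular":[0,0,0.05]}
    - {"jaw":0.003,"xyz":[0,0,0],"angular":[0,0,0.05]}
    - {"jaw":0.003,"xyz":[0,0,0],"angular":[0,0,0.05]}
    - {"jaw":0.003,"xyz":[0,0,0],"angular":[0,0,0]}

```text
t: 18.2
ee_pos: [0.5553, -0.2134, 0.0981]
tcp_rot: [0.001, 0.224, 0.975, 0.0]
contact_force: [-2.3, 3.7, 6.8]
gripper_width: 0.009
```

```bash
python3 -c "
from h import *
T,s=pose();print(s['contact_force'],s['ft_torque'],T[:3,:3].round(3).tolist())"; python3 m2.py w13
```

```text
[-2.34705826  3.74914326  6.82104924] [1.34115931 1.1055349  0.11071986] [[-0.9, 0.437, 0.001], [0.437, 0.9, 0.0], [-0.001, 0.001, -1.0]]
18.25 [ 0.5553 -0.2134  0.0982] [[-0.899, 0.438, 0.001], [0.438, 0.899, 0.0], [-0.001, 0.001, -1.0]] [-0.04  0.35 -0.34 -0.   -0.88 -0.41] [-2.6  3.8  6.8]
```

View pics/w13.png

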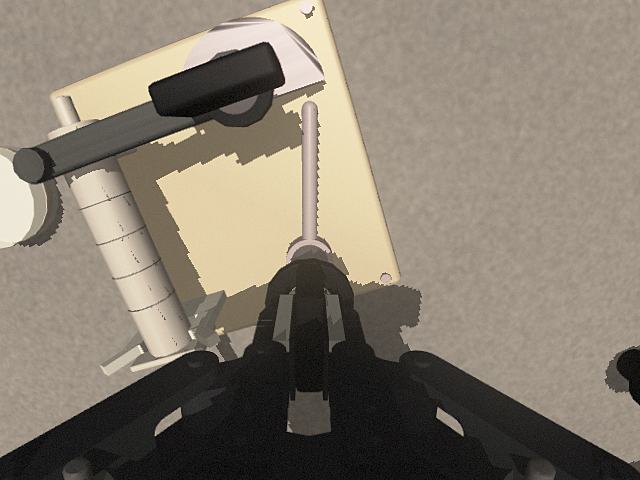

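Past 0.03 rad with no resistance, so the interlock is free. Continue.

Emit:
apply_moves:
  increments:
    - {"jaw":0.003,"xyz":[0,0,0],"angular":[0,0,0.08]}
    - {"jaw":0.003,"xyz":[0,0,0],"angular":[0,0,0.1]}
    - {"jaw":0.003,"xyz":[0,0,0],"angular":[0,0,0.1]}
    - {"jaw":0.003,"xyz":[0,0,0],"angular":[0,0,0.1]}
    - {"jaw":0.003,"xyz":[0,0,0],"angular":[0,0,0.1]}
    - {"jaw":0.003,"xyz":[0,0,0],"angular":[0,0,0.1]}
    - {"jaw":0.003,"xyz":[0,0,0],"angular":[0,0,0.1]}
    - {"jaw":0.003,"xyz":[0,0,0],"angular":[0,0,0.1]}
    - {"jaw":0.003,"xyz":[0,0,0],"angular":[0,0,0.06]}
    - {"jaw":0.003,"xyz":[0,0,0],"angular":[0,0,0]}

```text
t: 19.25
ee_pos: [0.555, -0.2134, 0.0981]
tcp_rot: [0.0, -0.193, 0.981, -0.0]
contact_force: [-4.5, 3.8, 7.6]
gripper_width: 0.0086
```

```bash
python3 -c "
from h import *
T,s=pose();print(s['contact_force'],s['ft_torque'],np.degrees(np.arctan2(T[1,0],T[0,0])))"
```

```text
[-4.52397598  3.81319734  7.59126636] [1.50465869 1.45811623 0.13780377] -157.7356410975214
```

Emit:
apply_moves:
  increments:
    - {"jaw":0.003,"xyz":[0,0,0],"angular":[0,0,0.04]}
    - {"jaw":0.003,"xyz":[0,0,0],"angular":[0,0,0.03]}
    - {"jaw":0.003,"xyz":[0,0,0],"angular":[0,0,0]}
    - {"jaw":0.003,"xyz":[0,0,0],"angular":[0,0,0]}

```text
t: 19.65
ee_pos: [0.555, -0.2134, 0.0981]
tcp_rot: [0.001, -0.226, 0.974, 0.0]
contact_force: [-4.0, 3.5, 8.8]
gripper_width: 0.009
```

```bash
python3 -c "
from h import *
T,s=pose();print(s['contact_force'],s['ft_torque'],np.degrees(np.arctan2(T[1,0],T[0,0])))"
```

```text
[-3.95121568  3.5112224   8.84814738] [ 1.44870894  1.44756737 -0.61012243] -153.9162970400841
```

Emit:
apply_moves:
  increments:
    - {"jaw":0.003,"xyz":[0,0,0],"angular":[0,0,0.02]}
    - {"jaw":0.003,"xyz":[0,0,0],"angular":[0,0,0]}
    - {"jaw":0.003,"xyz":[0,0,0],"angular":[0,0,0]}

```text
t: 19.95
ee_pos: [0.555, -0.2134, 0.0981]
tcp_rot: [0.001, -0.235, 0.972, 0.0]
contact_force: [-4.1, 5.2, 8.0]
gripper_width: 0.0092
```

```bash
python3 -c "
from h import *
T,s=pose();print(s['contact_force'],s['ft_torque'],np.degrees(np.arctan2(T[1,0],T[0,0])))"
```

```text
[-4.14411674  5.20151212  8.00301673] [ 1.49884644  1.43739854 -1.05947609] -152.8182027696926
```

Emit:
apply_moves:
  increments:
    - {"jaw":0.02,"xyz":[0,0,0],"angular":[0,0,0]}
    - {"jaw":0.035,"xyz":[0,0,0],"angular":[0,0,0]}
    - {"jaw":0.035,"xyz":[0,0,0],"angular":[0,0,0]}
    - {"jaw":0.035,"xyz":[0,0,0.02],"angular":[0,0,0]}
    - {"jaw":0.035,"xyz":[0,0,0.04],"angular":[0,0,0]}
    - {"jaw":0.035,"xyz":[0,0.01,0.04],"angular":[0,0,-0.05]}
    - {"jaw":0.035,"xyz":[0,0.03,0.03],"angular":[0,0,-0.1]}
    - {"jaw":0.035,"xyz":[0,0.03,0.02],"angular":[0,0,-0.1]}
    - {"jaw":0.035,"xyz":[0,0,0],"angular":[0,0,-0.1]}
    - {"jaw":0.035,"xyz":[0,0,0],"angular":[0,0,0]}

```text
t: 20.95
ee_pos: [0.5554, -0.1429, 0.2477]
tcp_rot: [0.001, -0.063, 0.998, 0.0]
contact_force: [-0.8, 0.4, 0.7]
gripper_width: 0.0351
```

```bash
python3 m2.py w14; python3 m9.py w14; python3 -c "
from h import *
c=cam('scene');save(c['img'],'s14')
c=cam('side');save(c['img'],'d14')"; python3 m8.py|grep -v mid|head -8
```

```text
21.0 [ 0.555  -0.1434  0.2468] [[-0.992, -0.129, 0.0], [-0.129, 0.992, 0.0], [-0.0, 0.0, -1.0]] [ 0.09  0.18 -0.19 -0.   -1.19  0.04] [1.1 0.1 0. ]
deck z 0.0008476290393052421
barrel a,slope,z,slope [ 0.658  -0.0028  0.0619 -0.0028] 3118
plate arms 151 [-0.1277 -0.125  -0.1222] 0.628 0.6878
flange 82 [-0.1205 -0.1189 -0.1168] 0.638 0.677
nozzle tip b -0.20543890538040394 -> centre -0.13543890538040393
plunger end b -0.06846969852861876
sel 879 [ 0.5552 -0.2136  0.1225] [array([ 555. , -213.3]), array([10. , 37.5]), np.float64(24.7)]
clamp 1 [ 0.5262 -0.2954  0.1198] [array([ 526.2, -295.4]), array([0., 0.]), np.float64(0.0)]
0.03 robot side 38 [-0.1267 -0.1262 -0.1254 -0.1243 -0.122 ]
0.03 far 0 
0.045 robot side 45 [-0.1272 -0.126  -0.1253 -0.1221 -0.1165]
0.045 far 2 
0.06 robot side 34 [-0.147  -0.1267 -0.1258 -0.1224 -0.119 ]
0.06 far 35 [-0.1269 -0.1259 -0.1246 -0.1212 -0.1187]
0.07 robot side 26 [-0.1268 -0.126  -0.1212 -0.1184 -0.1173]
0.07 far 48 [-0.1264 -0.1252 -0.1229 -0.1197 -0.1168]
```

View pics/w14.png

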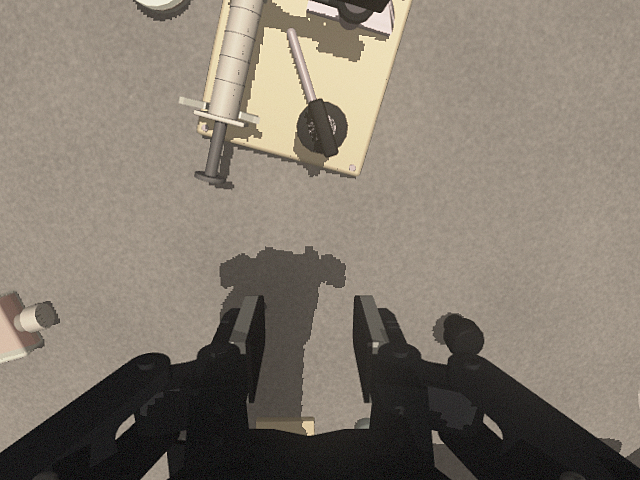

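View pics/d14.png

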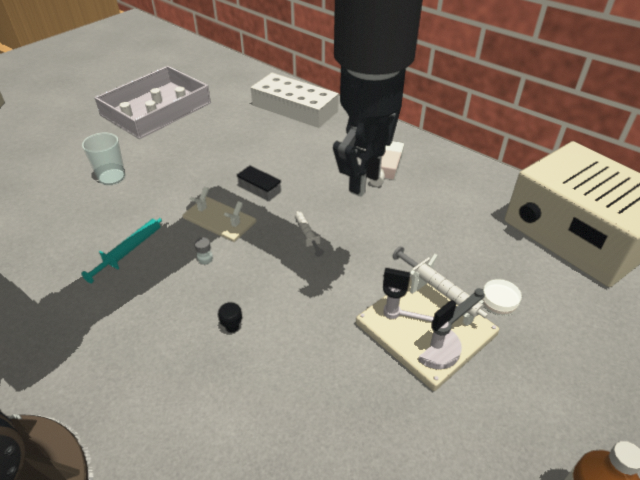

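View pics/s14.png

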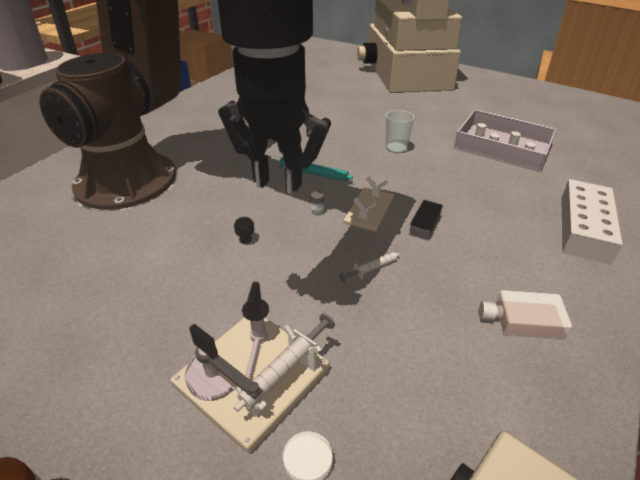

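Run:
```python
from h import *
for n in('side','scene'):
    c=cam(n);X=cloud(c).reshape(-1,3);I=c['img'].reshape(-1,3).astype(int)
    m=(X[:,0]>.57)&(X[:,0]<.66)&(X[:,1]<-.28)&(X[:,1]>-.345)&(X[:,2]>.078)&(X[:,2]<.092)&(I.max(1)<110)
    q=X[m]; d=np.linalg.svd((q-q.mean(0))[:,:2],full_matrices=False)[2][0]; print(n,m.sum(),q.mean(0).round(4),np.degrees(np.arctan(d[1]/d[0])))
workorder.job_done()
```

```text
side 325 [ 0.6017 -0.3114  0.0853] -7.834033524507946
scene 588 [ 0.6052 -0.3134  0.0857] -8.313479221654639
the job is handed in; nothing more can be done
```

The job is done and handed in at about 21 s of the 62 s allowed. Everything is let go, and the gripper is clear of the holder at about 0.25 m.

- **Syringe:** I took the larger white syringe from its rest and laid it in the holder. The last depth check put its axis 61.9 mm above the bench (62 wanted), within about 1 mm of the seat sideways and along the barrel. The flange lies about 2 mm behind the plate on the plunger side. After the syringe was released this held through both turns.
- **Clamp:** I turned it by its wing until the torque rose to about 1.2 N m at the stop. The arm reads −7.8° in the side camera and −8.3° in the scene camera. The holder's x axis is at about −8.2°, so the arm lies square across the barrel.
- **Selector:** I turned it only after the clamp was closed, and it moved with no sign of the interlock. Torque rose to about 1.1 N m at the far stop. The wing measured 59.2° of turn against 60°, which is within the measuring error.
- **Bystanders:** In the final pictures the petri dishes, vial, slide box and eyepiece look unmoved; I did not re-measure them.

No check failed. Holder position estimates from different views disagreed by about 1 mm. The highest force I read was about 10 N.

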